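# Put the washed dispensing tools away

## Robot

A 6-joint arm with a two-finger parallel gripper is mounted at the origin on the work surface. World frame = base frame: x ahead of the robot, y to its left, z up, the work surface at z = 0. Lengths are in m, angles in rad, forces in N, time in s.
With the tool pointing down it reaches from about 0.35 to 0.85 m from the base axis. Payload 8.1 kg.
Tool frame: the origin (TCP) lies on the centre line of the jaws, within the pads' length; the fingertips stand robot.tip_reach ahead of it and the grasp point (between the pads) lies 5 mm behind it (robot.tip_reach is the distance from the TCP to the fingertips, in m); z points along the fingers, y is the direction in which the jaws open and shut (so a half turn about z gives the same grasp; the last joint's range is limited). The gripper opens to 93 mm and grips with 3 to 60 N. Pads are 15 mm wide; open, the fingers measure 128 mm over their backs; the gripper's body (75 mm by 188 mm) begins 65 mm behind the grasp point.
Start: joints at [1.215, 0.13, 1.488, -0, 1.523, -0.085], TCP at [0.16, 0.578, 0.233] pointing down, gripper open.
Joint ranges: [-2.96, 2.96], [-0.89, 2.26], [0.02, 2.5], [-1.34, 4.48], [0, 2.73], [-2.66, 2.66]. Speed limits (rad/s): [2.39, 2.39, 2.79, 3.14, 3.14, 3.14].

## Interface

Orientations are given as a rotation vector (axis times angle).
In Python, from plant import sensors, read_camera, robot gives the robot as it stands.
- The arm moves only by the tool play_rows, never from a script. Its argument "series" is a list that holds one entry, the list of rows, each a list of 5 numbers: the closure, from -1 (fully open) to 1 (shut), then the shift along the world's x, y, z in m, then the turn about the world's z in rad. A call has 1 to 8 rows; each row is the pose to reach, as a shift and turn from the pose commanded when the call began; what a row does not reach only later rows make up. A row lasts 1/10 s, in which the tool goes at most 50 mm and 8.59 degrees, less where a joint would pass 70% of its speed; a pose out of reach is approached as far as the arm can. A call with a gripper value outside its range is refused whole. The fingers move at their own pace and stop on an object; "force" is the grip in N (left out, the last holds). Time passes only in rows, so rows that repeat a pose let the fingers close. It gives the time, the measured TCP pose, the force and the opening at its end, in the units of the state.
- sensors.read_state(): the state, without advancing time (a new reading comes with each control period).
- read_camera(name): name is "scene" or "top" or "wrist"; returns a dict with "color" (384x512x3 uint8, red, green, blue), "range_z" (384x512 float32, m along the optical axis (not along the pixel's ray), 0 where there is no reading), "intrinsics" (3x3 intrinsics, pixels), "rvec" (rotation vector, rad) and "tvec" (3), from world to camera coordinates, as OpenCV has them. Camera axes: x right, y down, z forward; pixel columns grow to the right and rows downward; lengths in m; the calibration is good to about 2 mm. The wrist camera is an equidistant fisheye: a pixel r from the principal point sees the ray r / f radians off the axis. A picture is of the moment at which its call begins.
- robot.close_job(): hands the job in, once; it reports no verdict.
The state is a dict: "t": time; "q": joint angles; "dq": joint speeds; "joint_torque": joint torques, N m; "tool_pos": TCP position; "orientation": TCP orientation; "force": force on the tool from outside, world axes, zero at the start; "wrist_torque": the same for the moment, N m; "opening": finger opening in m.
Only numpy, scipy, OpenCV 4.12 (cv2) and the standard library are available. Lean on these libraries where they do the work, as an engineer would, in place of code of your own. Each camera call takes 0.05 s, during which the arm holds its last target.

## Task

Put the washed tools on the drying mat away, in any order: hang every counting spatula by its loop on a hook deep inside the low cupboard, one spatula to a hook, hanging still with the blade down, and snap every stirring rod down into a place of its own in the clip rack, fully home in both of its clips, with its block end outside the clips. Leave the bottle, jar and carton where they stand.

Things in the scene. Friction and masses are not known exactly. Their poses are not given: they have to be found in the camera images.
- spatula1_grip (a point): tablet-counting spatula, about 90 g: white handle 22 mm wide, 12 thick, steel blade 32 wide, 5 thick at one end, wire loop at the other. Point: on the handle, mid-thickness, at the balance point; hold it here across the width. x: along the handle to the loop; z: normal of the flat side. Handle from -20 to +68 mm along x, blade's end at -57, loop's centre at +90
- spatula1_loop (a point): centre of this spatula's round hanging loop, steel wire 7 mm thick, hole about 25 mm, outside 40 mm, in the plane of the flat spatula; same axes as the grip point. Hung up, it rests about 10 mm below the middle of the hook's wire
- spatula2_grip (a point): tablet-counting spatula, about 90 g: white handle 22 mm wide, 12 thick, steel blade 32 wide, 5 thick at one end, wire loop at the other. Point: on the handle, mid-thickness, at the balance point; hold it here across the width. x: along the handle to the loop; z: normal of the flat side. Handle from -20 to +68 mm along x, blade's end at -57, loop's centre at +90
- spatula2_loop (a point): centre of this spatula's round hanging loop, steel wire 7 mm thick, hole about 25 mm, outside 40 mm, in the plane of the flat spatula; same axes as the grip point. Hung up, it rests about 10 mm below the middle of the hook's wire
- rod1_mid (a point): grey stirring rod (may be absent: None), 185 mm long, 50 g: round shaft 14 mm thick with a block 25 x 20 x 14 mm at its -x end. Point: on the shaft's axis, near the balance point; x runs along the shaft away from the block. The shaft reaches 95 mm to +x and 65 mm to -x, where the block begins
- rod2_mid (a point): grey stirring rod (may be absent: None), 185 mm long, 50 g: round shaft 14 mm thick with a block 25 x 20 x 14 mm at its -x end. Point: on the shaft's axis, near the balance point; x runs along the shaft away from the block. The shaft reaches 95 mm to +x and 65 mm to -x, where the block begins
- rod3_mid (a point): grey stirring rod (may be absent: None), 185 mm long, 50 g: round shaft 14 mm thick with a block 25 x 20 x 14 mm at its -x end. Point: on the shaft's axis, near the balance point; x runs along the shaft away from the block. The shaft reaches 95 mm to +x and 65 mm to -x, where the block begins
- hook_left (a point): left (+y) of two hooks in the cupboard, 100 mm apart: middle of the 6 mm steel wire at the hook's lowest bend, 185 mm above the table. Axes: x level, straight in from the open front; y left; z up. From the bend the free tip comes 12 mm forwards (-x) and 12 mm up, at 45 degrees; backwards the wire rises gently by 18 mm to the back wall about 80 mm behind
- hook_right (a point): right (-y) of two hooks in the cupboard, 100 mm apart: middle of the 6 mm steel wire at the hook's lowest bend, 185 mm above the table. Axes: x level, straight in from the open front; y left; z up. From the bend the free tip comes 12 mm forwards (-x) and 12 mm up, at 45 degrees; backwards the wire rises gently by 18 mm to the back wall about 80 mm behind
- cupboard: low cupboard on the table, fixed, 160 mm deep, 270 wide, 258 high, white sides and 8 mm floor, clear roof and back, front (-x) fully open, no door. Origin: centre of its underside; x to its back, z up. Roof's underside 250 mm above the table; front edge 80 mm before the origin; hook bends 70 mm inside that edge, 50 mm either side of the middle. A hung spatula clears the floor
- clip1 (a point): place 1 of 3 in the clip rack, 60 mm apart along y (1 at -y). Point: on the axis of a rod that is home, midway between the place's 2 white spring clips, 50 mm above the table; x: the way a rod lies; z up. Clips 40 mm to +x and -x, each 12 mm long, mouth up, 10 mm at the lips; a rod pressed straight down snaps in with 10 to 20 N and rests on the rail. Free room between the clips
- clip2 (a point): place 2 of 3 in the clip rack, 60 mm apart along y (1 at -y). Point: on the axis of a rod that is home, midway between the place's 2 white spring clips, 50 mm above the table; x: the way a rod lies; z up. Clips 40 mm to +x and -x, each 12 mm long, mouth up, 10 mm at the lips; a rod pressed straight down snaps in with 10 to 20 N and rests on the rail. Free room between the clips
- clip3 (a point): place 3 of 3 in the clip rack, 60 mm apart along y (1 at -y). Point: on the axis of a rod that is home, midway between the place's 2 white spring clips, 50 mm above the table; x: the way a rod lies; z up. Clips 40 mm to +x and -x, each 12 mm long, mouth up, 10 mm at the lips; a rod pressed straight down snaps in with 10 to 20 N and rests on the rail. Free room between the clips
- mat: thin black drying mat, fixed, 250 x 540 x 4 mm, on which spatulas and rods lie flat at the start; origin at the centre of its underside on the table
- bottle: amber bottle, 52 mm across, 100 mm high, a bystander standing on the table; origin at the centre of its underside, z up
- jar: white jar, 60 mm across, 70 mm high, a bystander standing on the table; origin at the centre of its underside, z up
- carton: low carton, 60 x 110 x 45 mm, a bystander standing on the table; origin at the centre of its underside, z up
Mind the look-alikes: they are no part of the job. What is shaped like the part that bears rod1_mid but pink is not meant. Leave any white look-alike of the part that bears rod3_mid alone.

How it is judged:
By the outcome, as a careful person would: the job done as asked, in the order asked, and still so for the second after the job is handed in, with the robot touching nothing.
Of rod1, rod2, rod3 only 2 to 3 are there at a start; the rules pass over those that are not, and their reading is None.
At some moment in a run one of spatula1, spatula2, rod1, rod2, rod3 may be knocked a few centimetres aside while the robot is not near it.
It also fails if it takes over 208 s, if anything falls off the work surface, if the arm or the gripper's body presses on something with over 40 N, if the wrist force passes 120 N, or if a joint passes its speed limit or range.

## Working session

There is one attempt and no reset: what is moved stays moved. The work goes in short steps, Python scripts to look and compute and a tool call to move; the robot and the scene stay as the last step left them, time stands still between calls to the robot, and variables do not carry over. Pictures are saved under pics/ and viewed, and the job is handed in when it is done.

Besides the shell and the picture viewer there is one more tool, called after "Emit:" as name([rows], argument=value, ...), one row to a line, values as JSON. play_rows: Moves the arm, as the interface text tells. Its arguments: {"type":"object","properties":{"series":{"type":"array","items":{"type":"array","items":{"type":"array","items":{"type":"number"}}}},"force":{"type":"number"}},"required":["series"]}

```bash
ls; mkdir -p pics
python3 - <<'E'
from plant import sensors, read_camera, robot
import cv2,numpy as np
print(sensors.read_state(), robot.tip_reach)
for n in ["scene","top","wrist"]:
    d=read_camera(n); cv2.imwrite(f"pics/{n}0.png",d["color"][:,:,::-1]); np.savez(f"pics/{n}0.npz",**d)
    print(n,d["intrinsics"].tolist(),d["rvec"],d["tvec"])
E
```

```text
pics
{'t': 0.0, 'q': array([ 1.21466306e+00,  1.31162610e-01,  1.48926862e+00, -3.39832447e-05,
        1.52300336e+00, -8.54189278e-02]), 'dq': array([ 0.00044173, -0.00028484, -0.00096482,  0.00335071, -0.00055064,
       -0.00074189]), 'joint_torque': array([-3.11866033e-04, -5.59822190e+01, -4.91763926e+01,  7.66627654e-02,
        3.49953223e-02, -1.27782032e-04]), 'tool_pos': array([0.16026275, 0.57763561, 0.23159242]), 'orientation': array([-4.23887065e-01, -3.11248935e+00,  2.83442672e-03]), 'force': array([-1.28423628,  0.05039332, -0.14091333]), 'wrist_torque': array([0.00905089, 0.04067632, 0.0203393 ]), 'opening': 0.09322845429446946} 0.014
scene [[379.2807791297553, 0.0, 262.29744706171084], [0.0, 379.2807791297553, 190.04740559546272], [0.0, 0.0, 1.0]] [ 2.13310012  0.58865074 -0.30237696] [-0.37275228 -0.04052134  1.56032271]
top [[347.78482283816373, 0.0, 253.62011550982947], [0.0, 347.78482283816373, 191.54488322173893], [0.0, 0.0, 1.0]] [ 2.14322891 -2.11943822  0.21020665] [-0.06372073  0.49439969  1.33198982]
wrist [[297.3186396354542, 0.0, 255.70537281241337], [0.0, 297.3186396354542, 190.84550246607415], [0.0, 0.0, 1.0]] [-2.3107012  -1.75634782 -0.25067093] [-0.59858567 -0.03246948  0.39190081]
```

View pics/scene0.png

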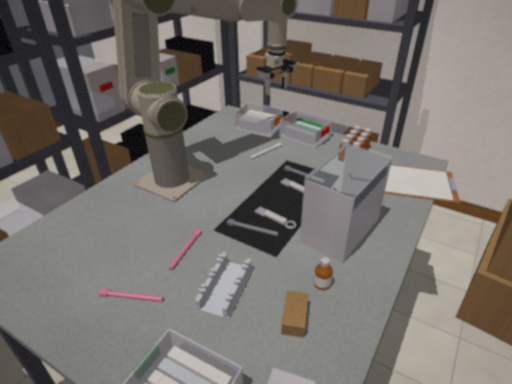

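View pics/top0.png

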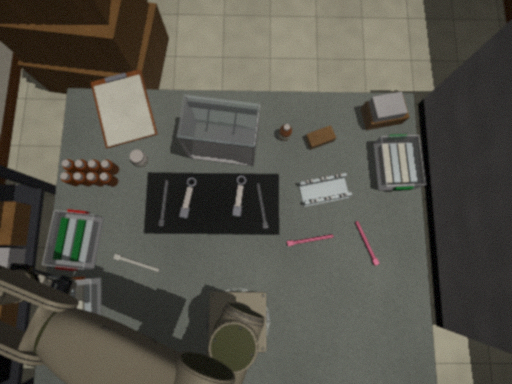

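View pics/wrist0.png

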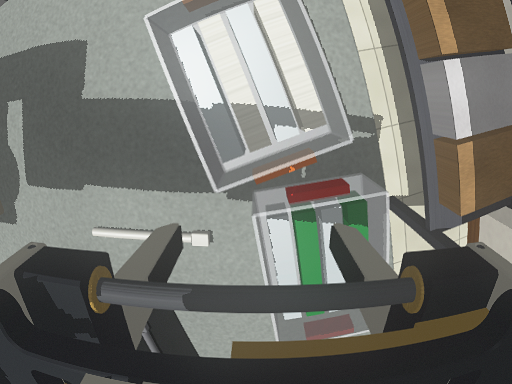

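```bash
cat > h.py <<'E'
import numpy as np,cv2
from plant import sensors, read_camera, robot
def world(name,d):
    K=d["intrinsics"];H,W=d["range_z"].shape
    u,v=np.meshgrid(np.arange(W),np.arange(H)); p=np.stack([u,v],-1).reshape(-1,1,2).astype(np.float64)
    if name=="wrist":
        n=cv2.fisheye.undistortPoints(p,K,np.zeros(4))
    else: n=cv2.undistortPoints(p,K,None)
    n=n.reshape(H,W,2); z=d["range_z"][...,None]
    P=np.concatenate([n*z,z],-1); R=cv2.Rodrigues(d["rvec"])[0]
    return (P-np.ravel(d["tvec"]))@R
def proj(name,d,P):
    P=np.asarray(P,float).reshape(-1,1,3)
    if name=="wrist": return cv2.fisheye.projectPoints(P,d["rvec"].reshape(3,1).astype(float),d["tvec"].reshape(3,1).astype(float),d["intrinsics"],np.zeros(4))[0].reshape(-1,2)
    return cv2.projectPoints(P,d["rvec"],d["tvec"],d["intrinsics"],None)[0].reshape(-1,2)
def ortho(name,d,x0,x1,y0,y1,z,s=0.001):
    # image: up=+x, left=+y
    xs=np.arange(x1,x0,-s); ys=np.arange(y1,y0,-s)
    X,Y=np.meshgrid(xs,ys,indexing="ij")
    q=proj(name,d,np.stack([X,Y,0*X+z],-1).reshape(-1,3)).reshape(*X.shape,2).astype(np.float32)
    return cv2.remap(d["color"],q[...,0],q[...,1],cv2.INTER_LINEAR)[:,:,::-1]
def show(tag,img,s=1):
    img=cv2.resize(img,None,fx=s,fy=s,interpolation=cv2.INTER_CUBIC); cv2.imwrite(f"pics/{tag}.png",img)
def st():
    s=sensors.read_state(); R=cv2.Rodrigues(s["orientation"])[0]
    print("t",round(s["t"],2),"tcp",s["tool_pos"].round(4),"yaxis",R[:,1].round(3),"q",s["q"].round(2),"F",s["force"].round(1),"op",round(s["opening"],4))
    return s
E
python3 - <<'E'
import sys; sys.path.insert(0,'.')
from h import *
d=dict(np.load("pics/top0.npz"));W=world("top",d)
for n,u,v in [("matTL",147,174),("matBR",279,234),("matTR",279,175),("matBL",146,232),("jar",137,156),("bot",286,130),("carton",321,137),("cupFR_roof",258,160),("cupFL",182,152),("cupBL",187,98),("rackL",300,190),("rackR",348,185),("white",136,262)]:
    print(n,W[v,u].round(3))
img=ortho("top",d,0.25,0.75,-0.5,0.4,0.01,0.0015)
show("orthotop",img,1.3); print(img.shape)
E
```

```text
matTL [0.571 0.38  0.003]
matBR [ 0.331 -0.162  0.005]
matTR [ 0.575 -0.163 -0.002]
matBL [0.334 0.368 0.006]
jar [0.627 0.403 0.071]
bot [ 0.736 -0.183  0.092]
carton [ 0.725 -0.332  0.047]
cupFR_roof [ 0.638 -0.076 -0.   ]
cupFL [0.667 0.241 0.002]
cupBL [0.787 0.182 0.256]
rackL [ 0.512 -0.249  0.004]
rackR [ 0.536 -0.448  0.001]
white [0.217 0.395 0.017]
(334, 600, 3)
```

View pics/orthotop.png

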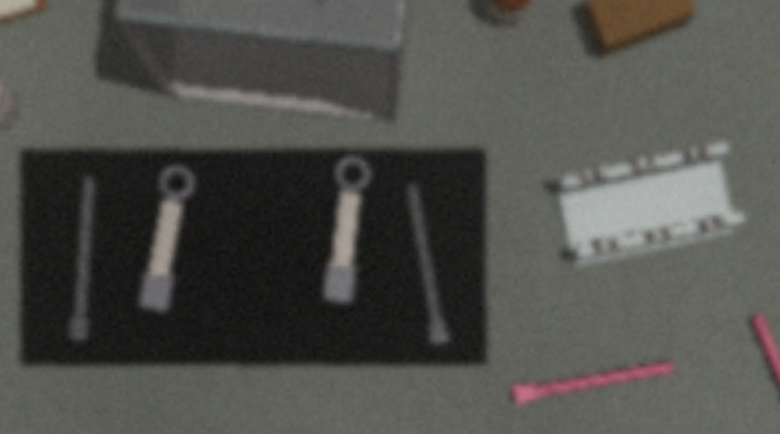

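Emit:
play_rows([
  [[-1,0.0,-0.03,0.03,0.05],[-1,0.02,-0.07,0.05,0.1],[-1,0.04,-0.11,0.07,0.15],[-1,0.06,-0.15,0.09,0.2],[-1,0.09,-0.19,0.11,0.27],[-1,0.11,-0.23,0.13,0.27],[-1,0.13,-0.27,0.15,0.27],[-1,0.15,-0.31,0.17,0.27]],
])

```text
t: 0.95
tool_pos: [0.3104, 0.267, 0.403]
orientation: [0.001, 3.141, -0.0]
force: [0.8, 0.3, 0.5]
opening: 0.0932
```

Emit:
play_rows([
  [[-1,0.02,-0.04,0,0],[-1,0.04,-0.08,0,0],[-1,0.05,-0.12,0,0],[-1,0.05,-0.15,0,0],[-1,0.05,-0.17,0,0],[-1,0.05,-0.17,0,0],[-1,0.05,-0.17,0,0],[-1,0.05,-0.17,0,0]],
])

```text
t: 1.75
tool_pos: [0.3601, 0.0995, 0.4022]
orientation: [-0.0, -3.141, -0.001]
force: [-0.9, 0.7, -0.3]
opening: 0.0928
```

```bash
cat > look.py <<'E'
import sys
from h import *
tag=sys.argv[1]; s=st()
for n in sys.argv[2:]:
    d=read_camera(n); np.savez(f"pics/{tag}_{n}.npz",**d); cv2.imwrite(f"pics/{tag}_{n}.png",d["color"][:,:,::-1])
    R=cv2.Rodrigues(d["rvec"])[0]; print(n,"campos",(-R.T@np.ravel(d["tvec"])).round(3),"axis",R[2].round(3))
E
python3 look.py a wrist
```

```text
t 1.75 tcp [0.3601 0.0995 0.4022] yaxis [0. 1. 0.] q [ 0.13 -0.49  1.73  0.    1.9  -1.44] F [-0.9  0.7 -0.3] op 0.0928
wrist campos [0.281 0.099 0.555] axis [ 0.282  0.    -0.959]
```

View pics/a_wrist.png

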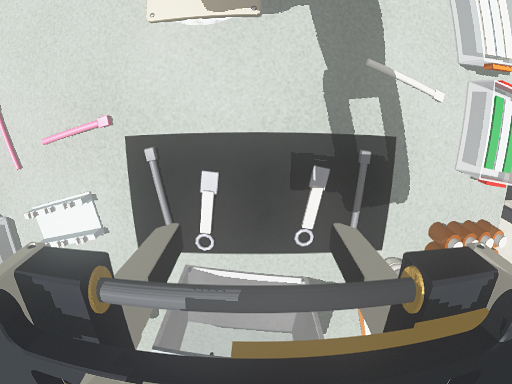

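Run:
```python
from h import *
d=dict(np.load("pics/a_wrist.npz"))
img=ortho("wrist",d,0.32,0.60,-0.18,0.38,0.011,0.001)
g=img
show("ortA",img,1.4);
```

```text
(no output)
```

View pics/ortA.png

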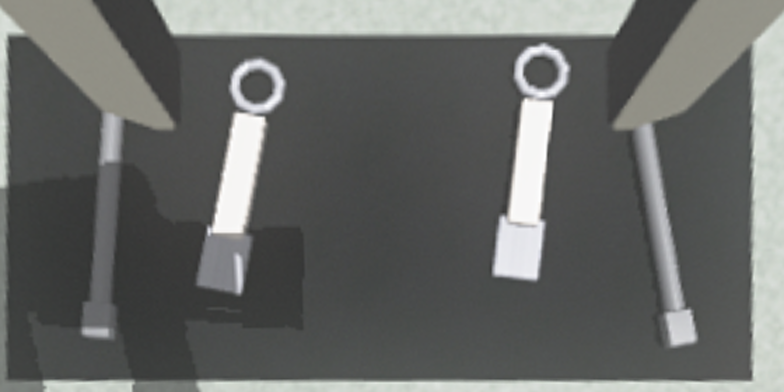

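```bash
python3 look.py b top scene
python3 - <<'E'
from h import *
d=dict(np.load("pics/b_top.npz"));c=d["color"][:,:,::-1]
show("cupTop",c[85:175,165:275],7)
d=dict(np.load("pics/b_scene.npz"));c=d["color"][:,:,::-1]
show("cupSc",c[140:265,285:400],5)
E
```

```text
t 1.8 tcp [0.3601 0.0996 0.4022] yaxis [-0.  1.  0.] q [ 0.13 -0.49  1.73  0.    1.9  -1.44] F [ 0.8  0.1 -0.3] op 0.0932
top campos [ 0.244 -0.041  1.401] axis [ 0.182 -0.012 -0.983]
scene campos [ 0.982 -0.914  0.88 ] axis [-0.417  0.695 -0.586]
```

View pics/cupTop.png

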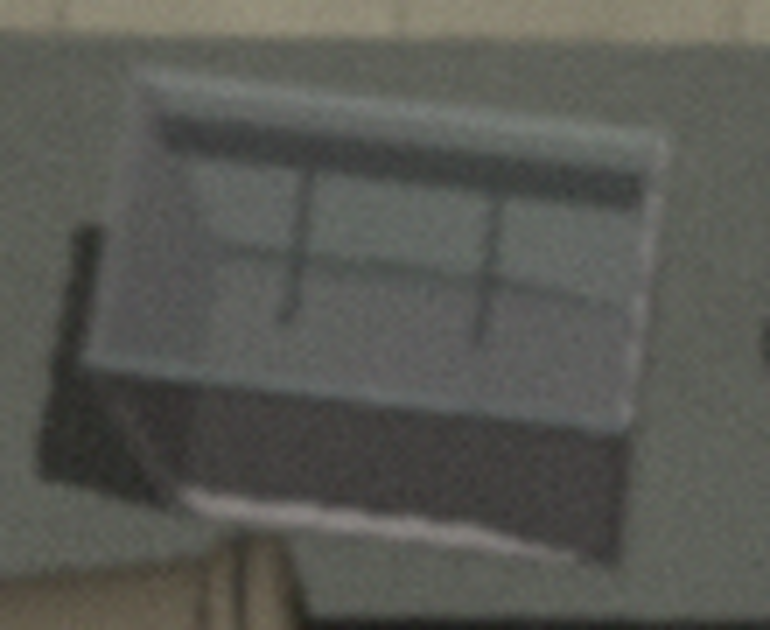

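View pics/cupSc.png

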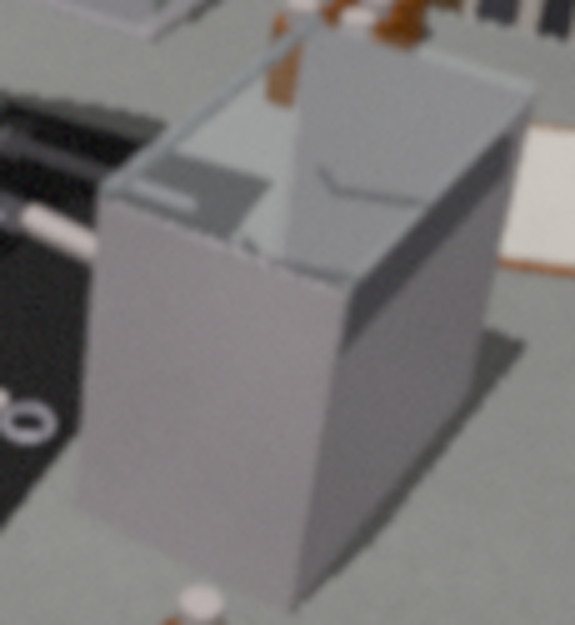

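```bash
cat > cup.py <<'E'
from h import *
from scipy.optimize import least_squares
dt=dict(np.load("pics/b_top.npz"));ds=dict(np.load("pics/b_scene.npz"))
def f(U,V,s,u0,v0): return np.array([(U+.5)/s-.5+u0,(V+.5)/s-.5+v0])
T=[((-.08,.135,.258),(84,368)),((-.08,-.135,.258),(630,430)),((.08,.135,.258),(137,72)),((.08,-.135,.258),(666,132)),((-.08,-.135,0),(615,565)),((-.01,.05,.185),(288,318)),((-.01,-.05,.185),(479,340))]
S=[((-.08,-.135,.258),(103,195)),((.08,-.135,.258),(350,288)),((.08,.135,.258),(533,92)),((.08,-.135,0),(293,608)),((-.08,-.135,0),(80,512)),((-.01,.05,.185),(340,190)),((-.01,-.05,.185),(267,263))]
def wp(p,L):
    c,s=np.cos(p[2]),np.sin(p[2]); return np.array([[p[0]+c*x-s*y,p[1]+s*x+c*y,z] for (x,y,z),_ in L])
def res(p,w=(1,1)):
    a=proj("top",dt,wp(p,T))-[f(*q,7,165,85) for _,q in T]
    b=proj("scene",ds,wp(p,S))-[f(*q,5,285,140) for _,q in S]
    return np.concatenate([w[0]*a.ravel(),w[1]*b.ravel()])
if __name__=="__main__":
  for w in [(1,1),(1,0),(0,1)]:
    r=least_squares(res,[.7,.05,-.1],args=(w,)); print(w,r.x.round(4)); print(res(r.x).reshape(-1,2).round(1).tolist())
    c,s=np.cos(r.x[2]),np.sin(r.x[2])
    for y in (.05,-.05): print("hook",(r.x[0]-.01*c-s*y).round(4),(r.x[1]-.01*s+c*y).round(4))
E
python3 cup.py
```

```text
(1, 1) [ 0.7071  0.0695 -0.1027]
[[-0.4, 0.2], [-0.2, 0.2], [-1.0, -0.7], [-0.2, -0.7], [0.9, 0.2], [0.4, -1.5], [0.2, -1.5], [-0.5, -1.2], [0.2, -0.3], [0.8, -1.8], [-0.1, 1.6], [-0.9, -0.4], [-1.4, 0.1], [-1.1, -0.0]]
hook 0.7023 0.1203
hook 0.692 0.0208
(1, 0) [ 0.7052  0.0691 -0.1063]
[[-0.4, 0.6], [-0.2, 0.9], [-0.8, -0.3], [-0.1, -0.0], [0.9, 0.8], [0.5, -1.0], [0.2, -1.0], [-1.2, -1.4], [-0.8, -0.4], [0.3, -1.8], [-0.9, 1.5], [-1.5, -0.7], [-1.9, 0.0], [-1.8, -0.2]]
hook 0.7005 0.1199
hook 0.6899 0.0204
(0, 1) [ 0.7086  0.0695 -0.1046]
[[-0.4, -0.3], [-0.2, -0.1], [-0.9, -1.1], [-0.2, -1.0], [0.9, -0.1], [0.4, -1.9], [0.2, -1.9], [-0.1, -1.1], [0.6, -0.1], [1.3, -1.6], [0.2, 1.8], [-0.5, -0.3], [-0.9, 0.3], [-0.7, 0.1]]
hook 0.7038 0.1202
hook 0.6934 0.0208
```

Emit:
play_rows([
  [[-1,0.03,0,0,-0.05],[-1,0.07,-0.01,0,-0.1],[-1,0.11,-0.02,0,-0.1],[-1,0.15,-0.03,0,-0.1],[-1,0.18,-0.03,0,-0.1],[-1,0.2,-0.03,0,-0.1],[-1,0.2,-0.03,0,-0.1],[-1,0.2,-0.03,0,-0.1]],
])

```text
t: 2.7
tool_pos: [0.5599, 0.0694, 0.4017]
orientation: [-0.157, -3.136, 0.0]
force: [-0.7, -0.5, 0.4]
opening: 0.0925
```

```bash
python3 look.py c wrist
```

```text
t 2.7 tcp [0.5599 0.0694 0.4017] yaxis [ 0.1    0.995 -0.   ] q [ 0.03  0.03  1.29  0.    1.82 -1.44] F [-0.7 -0.5  0.4] op 0.0925
wrist campos [0.481 0.077 0.554] axis [ 0.279 -0.028 -0.96 ]
```

View pics/c_wrist.png

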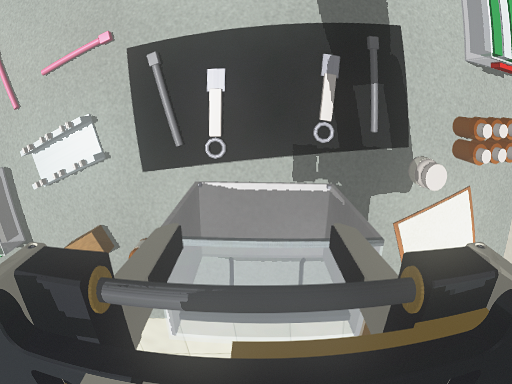

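Emit:
play_rows([
  [[-1,-0.02,-0.04,0,0],[-1,-0.05,-0.08,0,0.05],[-1,-0.08,-0.12,0,0.1],[-1,-0.11,-0.16,0,0.15],[-1,-0.14,-0.2,0,0.2],[-1,-0.16,-0.24,0,0.25],[-1,-0.16,-0.27,0,0.3],[-1,-0.16,-0.29,0,0.3]],
])

```text
t: 3.55
tool_pos: [0.3987, -0.2225, 0.4033]
orientation: [-0.313, 3.124, -0.003]
force: [-0.4, -0.1, -0.2]
opening: 0.0932
```

Emit:
play_rows([
  [[-1,0,-0.03,0,0],[-1,0,-0.06,0,0],[-1,0,-0.07,0,0],[-1,0,-0.07,0,0],[-1,0,-0.07,0,0]],
])

```text
t: 4.05
tool_pos: [0.4001, -0.2902, 0.4027]
orientation: [-0.313, 3.125, -0.0]
force: [-0.3, -0.5, -0.5]
opening: 0.093
```

```bash
python3 look.py d wrist
```

```text
t 4.05 tcp [ 0.4001 -0.2902  0.4027] yaxis [-0.198  0.98  -0.   ] q [-0.73 -0.16  1.47  0.    1.83 -2.5 ] F [-0.3 -0.5 -0.5] op 0.093
wrist campos [ 0.322 -0.306  0.555] axis [ 0.277  0.056 -0.959]
```

View pics/d_wrist.png

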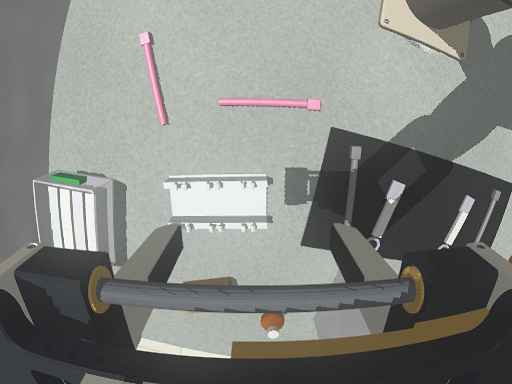

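Run:
```python
from h import *
d=dict(np.load("pics/d_wrist.npz")); 
show("rack50",ortho("wrist",d,0.43,0.62,-0.48,-0.20,0.055,0.0005),1.3)
W=world("wrist",d)
for u,v in [(183,186),(214,186),(247,186),(189,224),(218,224),(247,224),(215,200),(200,182)]: print(u,v,W[v-2:v+3,u-2:u+3].reshape(-1,3).mean(0).round(4), W[v-2:v+3,u-2:u+3,2].max().round(4))
d=dict(np.load("pics/c_wrist.npz"))
c=d["color"][:,:,::-1]; show("cupc",c[170:290,150:400],3)
```

```text
183 186 [ 0.4855 -0.4069  0.0492] 0.0594
214 186 [ 0.4767 -0.3518  0.0416] 0.0588
247 186 [ 0.4686 -0.293   0.0284] 0.0456
189 224 [ 0.5576 -0.3868  0.0473] 0.0586
218 224 [ 0.538  -0.3315  0.0653] 0.5551
247 224 [ 0.5366 -0.2795  0.0432] 0.0445
215 200 [ 0.5149 -0.3485  0.0064] 0.0088
200 182 [ 0.4743 -0.3782  0.0416] 0.0442
```

View pics/rack50.png

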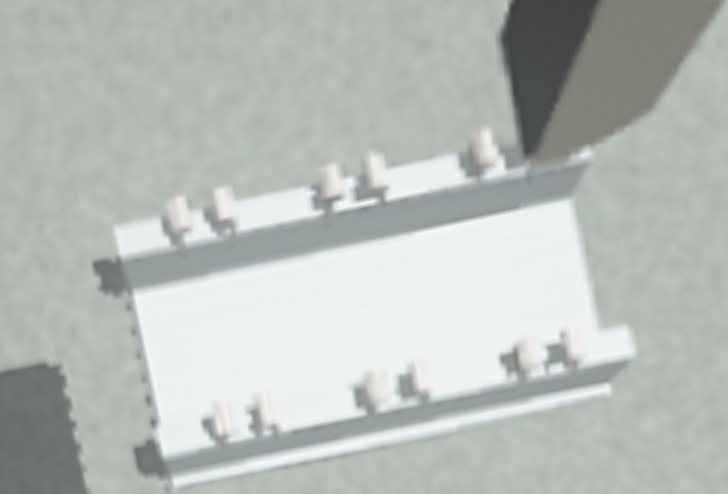

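View pics/cupc.png

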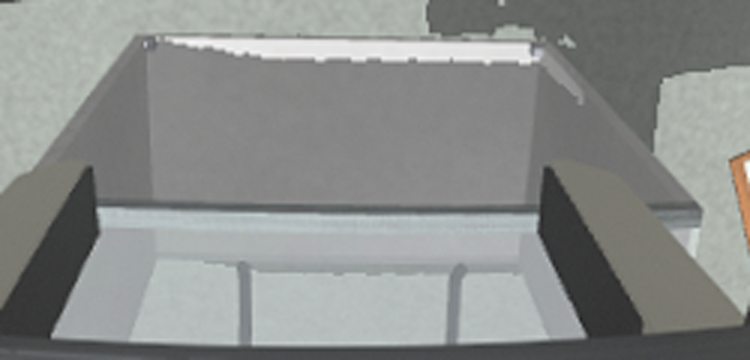

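Run:
```python
from h import *
d=dict(np.load("pics/c_wrist.npz"))
for p in [(.7071,.0695,-.1027),(.7052,.0691,-.1063),(.7086,.0695,-.1046)]:
    c,s=np.cos(p[2]),np.sin(p[2])
    L=[(-.08,.135,.258),(-.08,-.135,0),(-.08,.135,0),(-.022,.05,.197),(-.022,-.05,.197),(-.08,0,.258)]
    P=np.array([[p[0]+c*x-s*y,p[1]+s*x+c*y,z] for x,y,z in L])
    q=proj("wrist",d,P); print(((q-[150,170]+.5)*3-.5).round(1).tolist())
```

```text
[[701.4, 208.0], [134.7, 38.5], [547.3, 39.7], [460.0, 270.0], [242.4, 270.7], [360.1, 216.6]]
[[701.3, 204.9], [134.0, 35.0], [547.0, 37.7], [459.1, 266.9], [241.1, 266.9], [359.4, 212.1]]
[[701.4, 212.0], [135.2, 40.3], [547.5, 42.3], [460.1, 272.9], [242.9, 273.4], [360.8, 220.2]]
```

Run:
```python
from h import *
d=dict(np.load("pics/c_wrist.npz"))
show("ortC",ortho("wrist",d,0.34,0.58,-0.17,0.36,0.011,0.00075),1.1)
```

```text
(no output)
```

View pics/ortC.png

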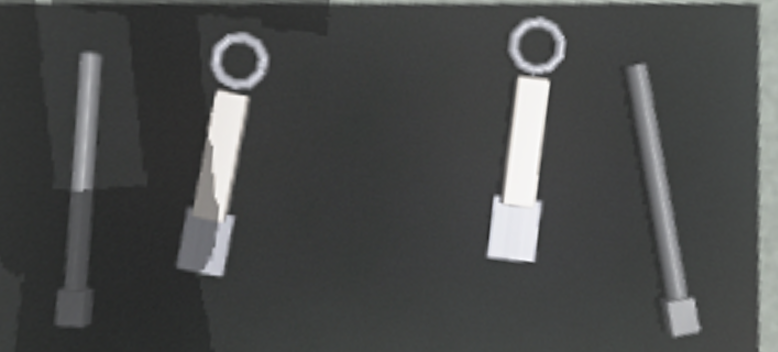

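Emit:
play_rows([
  [[-0.2,0.01,0.03,-0.03,-0.02],[-0.2,0.02,0.07,-0.07,-0.02],[-0.2,0.03,0.11,-0.11,-0.02],[-0.2,0.04,0.15,-0.15,-0.02],[0.0,0.042,0.18,-0.19,-0.02],[0.0,0.042,0.2,-0.23,-0.02],[0.0,0.042,0.2,-0.26,-0.02],[0.0,0.042,0.2,-0.26,-0.02]],
])

```text
t: 4.9
tool_pos: [0.4377, -0.0876, 0.1365]
orientation: [0.286, -3.119, -0.007]
force: [-1.6, -0.8, -0.8]
opening: 0.0465
```

```bash
python3 look.py e wrist
python3 - <<'E'
from h import *
d=dict(np.load("pics/e_wrist.npz"))
show("ortE",ortho("wrist",d,0.34,0.58,-0.17,0.36,0.011,0.00075),1.1)
E
```

```text
t 4.9 tcp [ 0.4377 -0.0876  0.1365] yaxis [-0.182  0.983  0.005] q [-0.31 -0.22  2.01  0.    1.37 -2.07] F [-1.6 -0.8 -0.8] op 0.0465
wrist campos [ 0.361 -0.103  0.29 ] axis [ 0.268  0.055 -0.962]
```

View pics/ortE.png

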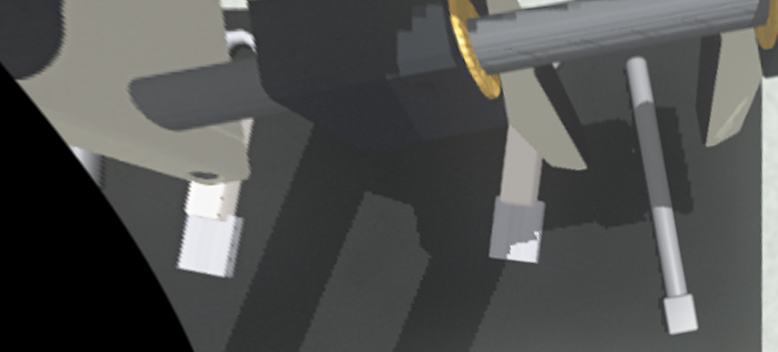

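Emit:
play_rows([
  [[0.0,0,0,-0.03,0],[0.0,0,0,-0.07,0],[0.0,0,0,-0.1,0],[0.0,0,0,-0.115,0],[0.0,0,0,-0.121,0],[0.0,0,0,-0.122,0],[0.0,0,0,-0.122,0],[0.0,0,0,-0.122,0]],
])

```text
t: 5.75
tool_pos: [0.4437, -0.0918, 0.0222]
orientation: [-0.281, 3.126, -0.002]
force: [-0.3, -0.2, -0.1]
opening: 0.0465
```

Emit:
play_rows([
  [[1,0,0,0,0],[1,0,0,0,0],[1,0,0,0,0],[1,0,0,0,0],[1,0,0,0,0],[1,0,0,0,0]],
], force=55)

```text
t: 6.35
tool_pos: [0.4421, -0.0911, 0.0203]
orientation: [0.281, -3.129, -0.0]
force: [0.2, 0.2, 0.9]
opening: 0.0127
```

```bash
python3 -c "
from h import *
st()"
```

```text
t 6.35 tcp [ 0.4421 -0.0911  0.0203] yaxis [-0.178  0.984  0.   ] q [-0.32 -0.05  2.09  0.    1.11 -2.07] F [0.2 0.2 0.9] op 0.0127
```

Emit:
play_rows([
  [[1,0,0,0.04,0],[1,0,0,0.08,0],[1,0.01,-0.02,0.12,0],[1,0.02,-0.06,0.13,0],[1,0.03,-0.105,0.13,0.01],[1,0.042,-0.15,0.13,0.02],[1,0.054,-0.195,0.13,0.03],[1,0.066,-0.24,0.13,0.032]],
])

```text
t: 7.15
tool_pos: [0.5083, -0.3331, 0.15]
orientation: [0.332, -3.124, -0.0]
force: [1.1, 0.5, -0.8]
opening: 0.0127
```

Emit:
play_rows([
  [[1,0.01,-0.04,0,0],[1,0.016,-0.065,-0.01,0],[1,0.017,-0.072,-0.03,0],[1,0.017,-0.072,-0.045,0],[1,0.017,-0.072,-0.05,0],[1,0.017,-0.072,-0.05,0],[1,0.017,-0.072,-0.05,0]],
])

```text
t: 7.85
tool_pos: [0.5255, -0.4026, 0.1011]
orientation: [-0.333, 3.124, -0.001]
force: [0.1, -0.6, -0.3]
opening: 0.0123
```

```bash
python3 look.py f wrist
python3 - <<'E'
from h import *
d=dict(np.load("pics/f_wrist.npz"))
show("rackF",ortho("wrist",d,0.40,0.64,-0.50,-0.22,0.057,0.0005),1.3)
E
```

```text
t 7.85 tcp [ 0.5255 -0.4026  0.1011] yaxis [-0.211  0.978 -0.   ] q [-0.73  0.38  1.43  0.    1.32 -2.51] F [ 0.1 -0.6 -0.3] op 0.0123
wrist campos [ 0.448 -0.419  0.253] axis [ 0.276  0.059 -0.959]
```

View pics/f_wrist.png

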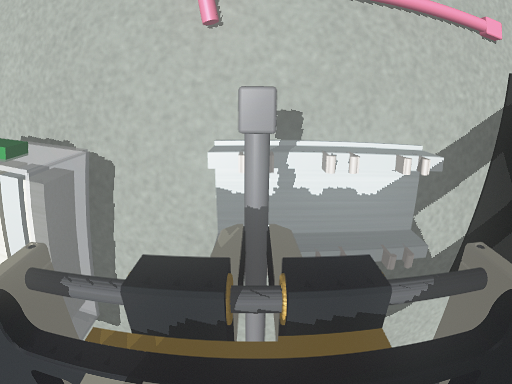

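View pics/rackF.png

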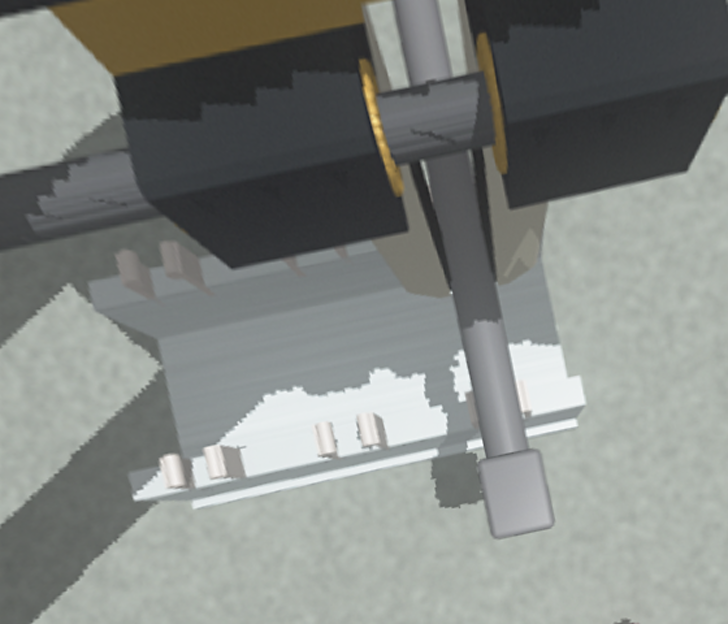

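Run:
```python
from h import *
d=dict(np.load("pics/f_wrist.npz"))
c=d["color"][:,:,::-1]; show("fz",c[130:190,200:440],3.3)
s=sensors.read_state(); 
def u(P): return ((proj("wrist",d,P)-[200,130]+.5)*3.3-.5).round(0).tolist()
h=np.radians(12.1); X=np.array([np.cos(h),np.sin(h),0]);Y=np.array([-np.sin(h),np.cos(h),0])
for m in [(.5247,-.4027),(.5114,-.344),(.4994,-.2854)]:
    M=np.array([*m,.057]); print(u([M-.04*X+.0085*Y,M-.04*X-.0085*Y]))
print("rod axis at clip", u([np.array([.5255,-.4026,.0914])-.04*X, np.array([.5255,-.4026,.0914])-.0*X-.06*X]))
```

```text
[[229.0, 111.0], [145.0, 111.0]]
[[512.0, 111.0], [435.0, 110.0]]
[[747.0, 121.0], [686.0, 118.0]]
rod axis at clip [[187.0, 154.0], [187.0, 37.0]]
```

View pics/fz.png

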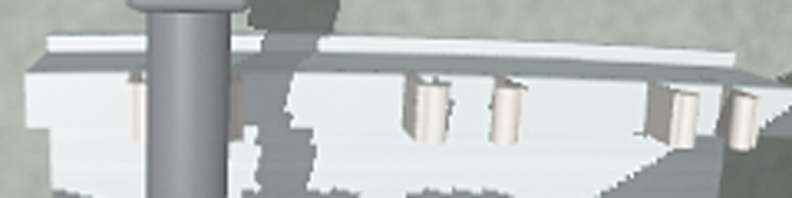

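Emit:
play_rows([
  [[1,0,0,-0.01,0],[1,0,0,-0.02,0],[1,0,0,-0.028,0],[1,0,0,-0.033,0],[1,0,0,-0.037,0],[1,0,0,-0.04,0],[1,0,0,-0.042,0],[1,0,0,-0.042,0]],
])

```text
t: 8.7
tool_pos: [0.5252, -0.403, 0.0591]
orientation: [0.331, -3.124, -0.001]
force: [-3.9, 4.9, 9.7]
opening: 0.012
```

```bash
python3 look.py g wrist
```

```text
t 8.7 tcp [ 0.5252 -0.403   0.0591] yaxis [-0.21   0.978  0.001] q [-0.73  0.43  1.46  0.    1.25 -2.51] F [-3.9  4.9  9.7] op 0.012
wrist campos [ 0.448 -0.42   0.212] axis [ 0.276  0.06  -0.959]
```

View pics/g_wrist.png

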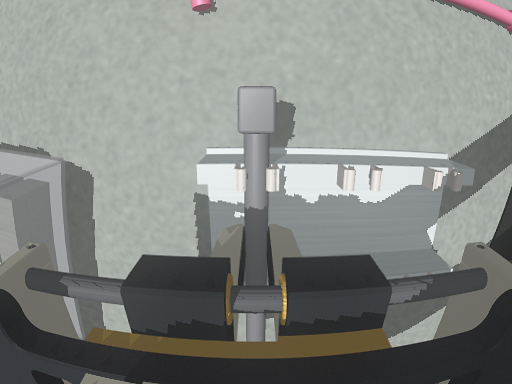

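Emit:
play_rows([
  [[1,0,0,-0.002,0],[1,0,0,-0.003,0],[1,0,0,-0.003,0],[1,0,0,-0.003,0]],
])

```text
t: 9.15
tool_pos: [0.5253, -0.4031, 0.0589]
orientation: [-0.331, 3.124, 0.0]
force: [-12.2, 12.2, 28.8]
opening: 0.0123
```

Emit:
play_rows([
  [[0.3,0,0,0,0],[0.2,0,0,0,0],[0.2,0,0,0,0],[0.2,0,0,0.03,0],[0.2,0,0,0.07,0],[0.2,0,0,0.11,0],[0.2,0,0,0.15,0],[0.2,0,0,0.17,0]],
])

```text
t: 9.95
tool_pos: [0.5262, -0.4043, 0.2296]
orientation: [-0.331, 3.121, -0.006]
force: [-0.0, -1.3, 0.4]
opening: 0.0368
```

```bash
python3 look.py i wrist
python3 - <<'E'
from h import *
d=dict(np.load("pics/i_wrist.npz"))
c=d["color"][:,:,::-1]; show("iz",c[100:300,140:400],3)
W=world("wrist",d)
# depth along rod top
h=np.radians(12.1);X=np.array([np.cos(h),np.sin(h),0])
for a in [-.06,-.05,-.03,-.02,0,.02,.06,.08]:
    P=np.array([.5247,-.4027,.057])+a*X; u,v=proj("wrist",d,[P])[0].round().astype(int)
    print(a,u,v,W[v-1:v+2,u-1:u+2].reshape(-1,3).mean(0).round(4))
E
```

```text
t 9.95 tcp [ 0.5262 -0.4043  0.2296] yaxis [-0.21   0.978 -0.004] q [-0.73  0.3   1.3  -0.    1.54 -2.51] F [-0.  -1.3  0.4] op 0.0368
wrist campos [ 0.448 -0.421  0.382] axis [ 0.279  0.056 -0.959]
-0.06 258 122 [ 0.4662 -0.4156  0.0573]
-0.05 258 131 [ 0.4758 -0.4135  0.0572]
-0.03 258 149 [ 0.4952 -0.4093  0.0578]
-0.02 258 158 [ 0.5052 -0.4072  0.057 ]
0 258 176 [ 0.5252 -0.4029  0.0573]
0.02 258 193 [ 0.5448 -0.3986  0.057 ]
0.06 258 225 [ 0.5837 -0.3902  0.0568]
0.08 258 240 [ 0.6029 -0.386   0.0572]
```

View pics/iz.png

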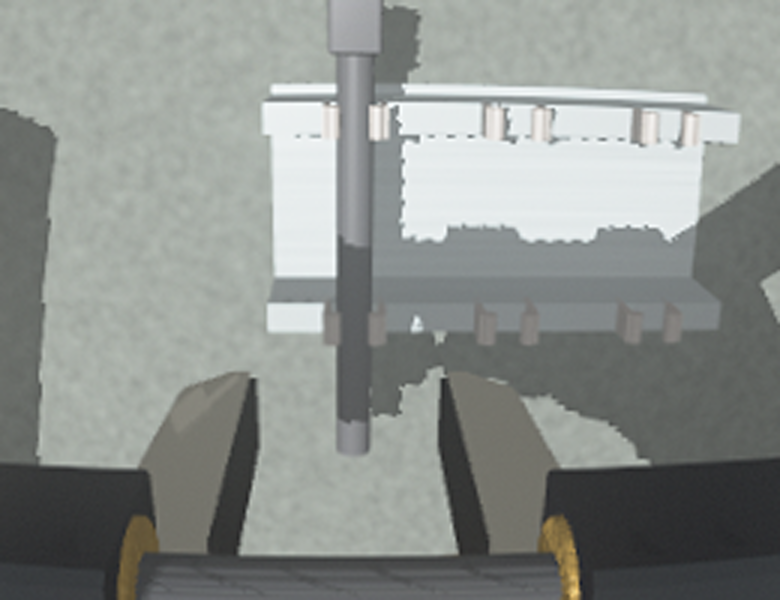

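Emit:
play_rows([
  [[0.0,-0.01,0.03,0,-0.03],[0.0,-0.02,0.07,0,-0.07],[0.0,-0.03,0.115,0,-0.1],[0.0,-0.04,0.16,0,-0.14],[0.0,-0.05,0.21,0,-0.18],[0.0,-0.06,0.255,0,-0.21],[0.0,-0.07,0.3,0,-0.24],[0.0,-0.08,0.345,0,-0.279]],
])

```text
t: 10.8
tool_pos: [0.4441, -0.0566, 0.2241]
orientation: [-0.109, -3.139, -0.0]
force: [1.4, 0.5, 0.4]
opening: 0.0464
```

Emit:
play_rows([
  [[0.0,0.0,0.045,0,0],[0.0,0.0,0.09,0,0],[0.0,0.0,0.135,0,0],[0.0,0.0,0.18,0,0],[0.0,0.0,0.225,0,0],[0.0,0.0,0.27,0,0],[0.0,0.0,0.31,0,0],[0.0,0.003,0.345,0,0]],
])

```text
t: 11.6
tool_pos: [0.4473, 0.2888, 0.224]
orientation: [-0.105, -3.139, 0.001]
force: [0.5, 0.2, -0.5]
opening: 0.0462
```

Emit:
play_rows([
  [[0.0,0.0,0.013,0,0],[0.0,0.0,0.016,0,0],[0.0,0.0,0.016,0,0],[0.0,0.0,0.016,0,0]],
])

```text
t: 12.0
tool_pos: [0.4483, 0.3014, 0.225]
orientation: [-0.108, -3.139, 0.001]
force: [-0.2, -0.5, -0.4]
opening: 0.0462
```

```bash
python3 look.py j wrist
python3 - <<'E'
from h import *
d=dict(np.load("pics/j_wrist.npz"))
show("ortJ",ortho("wrist",d,0.34,0.58,-0.17,0.36,0.011,0.00075),1.1)
E
```

```text
t 12.0 tcp [0.4483 0.3014 0.225 ] yaxis [ 0.069  0.998 -0.001] q [ 0.5  -0.03  1.66 -0.    1.5  -1.  ] F [-0.2 -0.5 -0.4] op 0.0462
wrist campos [0.369 0.307 0.377] axis [ 0.281 -0.02  -0.959]
```

View pics/ortJ.png

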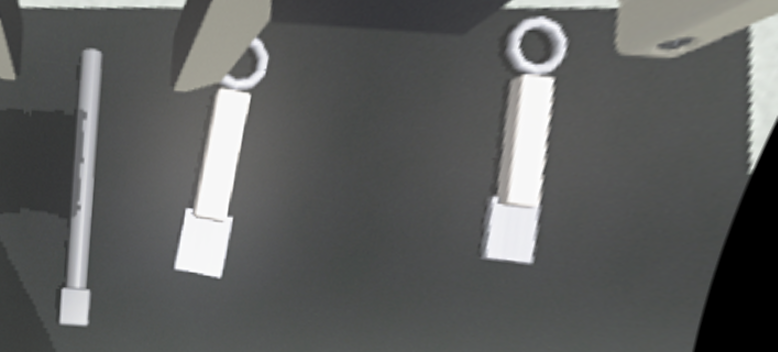

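Emit:
play_rows([
  [[0.0,0,0.002,-0.03,0],[0.0,0,0.002,-0.07,0],[0.0,0,0.002,-0.11,0],[0.0,0,0.002,-0.15,0],[0.0,0,0.002,-0.18,0],[0.0,0,0.002,-0.197,0],[0.0,0,0.002,-0.204,0],[0.0,0,0.002,-0.2045,0]],
])

```text
t: 12.85
tool_pos: [0.448, 0.3038, 0.0203]
orientation: [-0.108, -3.139, 0.001]
force: [-1.0, -0.5, -0.8]
opening: 0.0462
```

Emit:
play_rows([
  [[0,0,0,0,0],[1,0,0,0,0],[1,0,0,0,0],[1,0,0,0,0],[1,0,0,0,0],[1,0,0,0,0],[1,0,0,0,0]],
], force=55)

```text
t: 13.55
tool_pos: [0.4483, 0.3049, 0.021]
orientation: [0.106, 3.14, 0.0]
force: [-0.4, 0.7, 2.8]
opening: 0.0123
```

```bash
python3 -c "
from h import *
st()"
```

```text
t 13.55 tcp [0.4483 0.3049 0.021 ] yaxis [0.068 0.998 0.   ] q [ 0.5   0.19  1.84  0.    1.12 -1.  ] F [-0.4  0.7  2.8] op 0.0123
```

Emit:
play_rows([
  [[1,0,0,0.04,0],[1,0,-0.01,0.08,0],[1,0.0,-0.04,0.11,0.02],[1,0.0,-0.08,0.13,0.05],[1,0.0,-0.125,0.13,0.08],[1,0.0,-0.17,0.13,0.11],[1,0.0,-0.215,0.13,0.14],[1,0.0,-0.26,0.13,0.17]],
])

```text
t: 14.35
tool_pos: [0.4478, 0.0432, 0.1509]
orientation: [-0.163, 3.137, -0.0]
force: [0.5, -0.5, -0.7]
opening: 0.0125
```

Emit:
play_rows([
  [[1,0.0,-0.045,0,0.03],[1,0.005,-0.09,0,0.06],[1,0.01,-0.135,0.0,0.09],[1,0.02,-0.18,0.0,0.109],[1,0.03,-0.225,0.0,0.109],[1,0.04,-0.27,0.0,0.109],[1,0.05,-0.31,0.0,0.109],[1,0.051,-0.33,-0.01,0.109]],
])

```text
t: 15.15
tool_pos: [0.5002, -0.2892, 0.142]
orientation: [-0.328, 3.122, -0.004]
force: [0.1, -0.3, -0.4]
opening: 0.0123
```

Emit:
play_rows([
  [[1,0.0,0,-0.01,0],[1,0.0,0,-0.03,0],[1,0.0,0,-0.04,0],[1,0.0,0,-0.04,0],[1,0.0,0,-0.04,0]],
])

```text
t: 15.65
tool_pos: [0.4992, -0.2845, 0.1009]
orientation: [0.332, -3.124, -0.001]
force: [-0.1, 0.7, 0.4]
opening: 0.0129
```

```bash
python3 look.py k wrist
python3 - <<'E'
from h import *
d=dict(np.load("pics/k_wrist.npz"))
c=d["color"][:,:,::-1]; show("kz",c[80:240,140:400],3)
E
```

```text
t 15.65 tcp [ 0.4992 -0.2845  0.1009] yaxis [-0.21   0.978  0.   ] q [-0.61  0.16  1.7   0.    1.28 -2.39] F [-0.1  0.7  0.4] op 0.0129
wrist campos [ 0.422 -0.301  0.253] axis [ 0.275  0.06  -0.959]
```

View pics/kz.png

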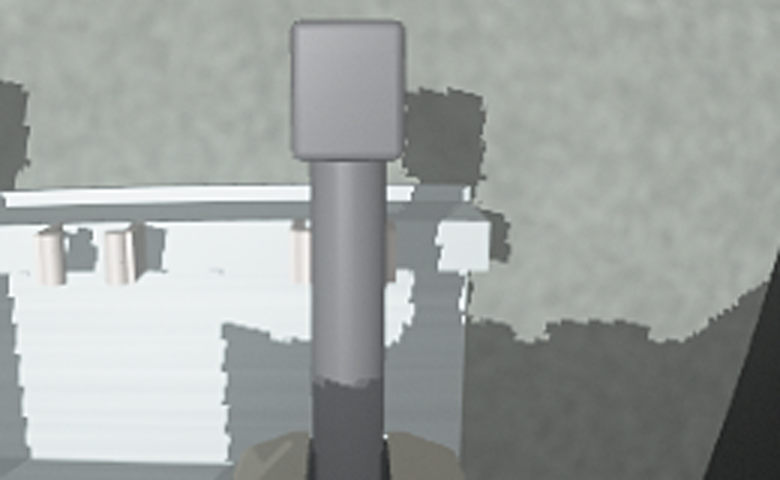

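Emit:
play_rows([
  [[1,0,-0.001,-0.01,0],[1,0,-0.001,-0.02,0],[1,0,-0.001,-0.028,0],[1,0,-0.001,-0.033,0],[1,0,-0.001,-0.037,0],[1,0,-0.001,-0.04,0],[1,0,-0.001,-0.043,0],[1,0,-0.001,-0.045,0]],
])

```text
t: 16.5
tool_pos: [0.4993, -0.2861, 0.0594]
orientation: [0.331, -3.124, -0.001]
force: [-20.3, 15.0, 51.0]
opening: 0.0123
```

Emit:
play_rows([
  [[1,0,0,0,0],[1,0,0,0,0],[0.3,0,0,0,0],[0.2,0,0,0,0],[0.2,0,0,0,0],[0.2,0,0,0.03,0],[0.2,0,0,0.07,0],[0.2,0,0,0.11,0]],
])

```text
t: 17.3
tool_pos: [0.4983, -0.2857, 0.1656]
orientation: [0.331, -3.122, -0.003]
force: [0.8, -1.0, -0.4]
opening: 0.0373
```

Emit:
play_rows([
  [[0.2,0,0,0.04,0],[0.2,0,0,0.06,0],[0.2,0,0,0.06,0]],
])

```text
t: 17.6
tool_pos: [0.5009, -0.2875, 0.2298]
orientation: [-0.33, 3.119, -0.007]
force: [0.3, -0.4, -0.1]
opening: 0.0376
```

```bash
python3 look.py l wrist
python3 - <<'E'
from h import *
d=dict(np.load("pics/l_wrist.npz"))
c=d["color"][:,:,::-1]; show("lz",c[80:280,140:400],3)
W=world("wrist",d)
h=np.radians(12.1);X=np.array([np.cos(h),np.sin(h),0])
for m in [(.4994,-.2854),(.5247,-.4027)]:
  for a in [-.06,-.05,-.03,0,.02,.06,.08]:
    P=np.array([*m,.057])+a*X; u,v=proj("wrist",d,[P])[0].round().astype(int)
    print(a,u,v,W[v-1:v+2,u-1:u+2].reshape(-1,3).mean(0).round(4))
E
```

```text
t 17.6 tcp [ 0.5009 -0.2875  0.2298] yaxis [-0.21   0.978 -0.005] q [-0.61  0.06  1.56 -0.    1.51 -2.39] F [ 0.3 -0.4 -0.1] op 0.0376
wrist campos [ 0.423 -0.304  0.382] axis [ 0.281  0.055 -0.958]
-0.06 259 122 [ 0.4409 -0.2978  0.0569]
-0.05 259 131 [ 0.4505 -0.2957  0.0574]
-0.03 259 149 [ 0.4701 -0.2915  0.057 ]
0 259 175 [ 0.4989 -0.2853  0.057 ]
0.02 259 192 [ 0.5185 -0.281   0.0569]
0.06 259 225 [ 0.5584 -0.2723  0.0569]
0.08 259 240 [ 0.5779 -0.2681  0.0569]
-0.06 153 125 [ 0.4664 -0.415   0.0565]
-0.05 153 133 [ 0.4754 -0.4135  0.057 ]
-0.03 154 151 [ 0.4957 -0.4091  0.0571]
0 156 176 [ 0.5247 -0.4028  0.0571]
0.02 158 192 [ 0.5435 -0.3979  0.0574]
0.06 161 223 [ 0.5826 -0.3901  0.0572]
0.08 163 238 [ 0.6028 -0.3857  0.0568]
```

View pics/lz.png

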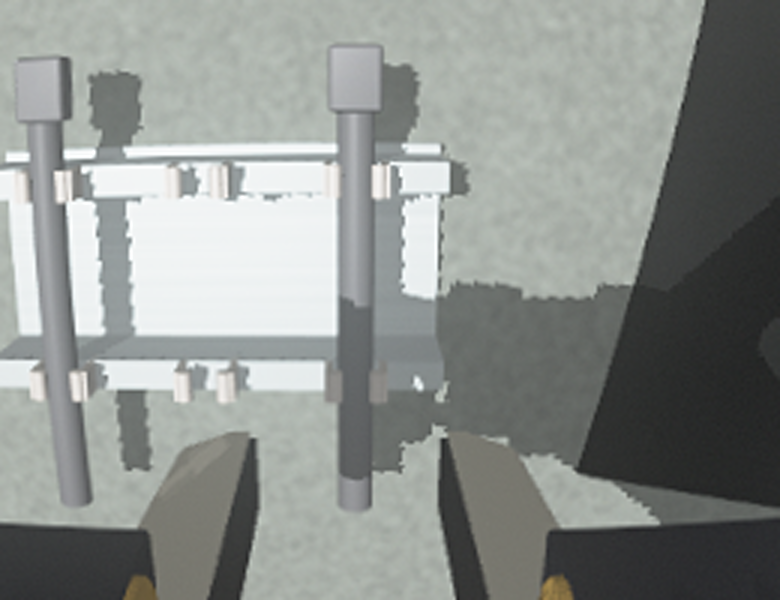

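Emit:
play_rows([
  [[-0.1,-0.01,0.03,0,-0.04],[-0.1,-0.02,0.07,0,-0.09],[-0.1,-0.03,0.115,0,-0.14],[-0.1,-0.04,0.16,0,-0.19],[-0.1,-0.047,0.205,0,-0.24],[-0.1,-0.047,0.245,0,-0.29],[-0.1,-0.047,0.28,0,-0.325],[-0.1,-0.047,0.29,0,-0.325]],
])

```text
t: 18.45
tool_pos: [0.4508, 0.0067, 0.2233]
orientation: [-0.175, -3.133, -0.002]
force: [-0.8, -0.3, -0.1]
opening: 0.051
```

Emit:
play_rows([
  [[-0.1,0,0,0,0],[-0.1,0,0,0,0]],
])

```text
t: 18.65
tool_pos: [0.4517, 0.0031, 0.2245]
orientation: [-0.177, -3.135, 0.001]
force: [0.0, -1.4, 0.9]
opening: 0.0513
```

```bash
python3 look.py m wrist
python3 - <<'E'
from h import *
d=dict(np.load("pics/m_wrist.npz"))
show("ortM",ortho("wrist",d,0.34,0.58,-0.17,0.36,0.012,0.00075),1.1)
E
```

```text
t 18.65 tcp [0.4517 0.0031 0.2245] yaxis [ 0.113  0.994 -0.001] q [-0.11 -0.28  1.89 -0.    1.53 -1.56] F [ 0.  -1.4  0.9] op 0.0513
wrist campos [0.373 0.012 0.377] axis [ 0.278 -0.032 -0.96 ]
```

View pics/ortM.png

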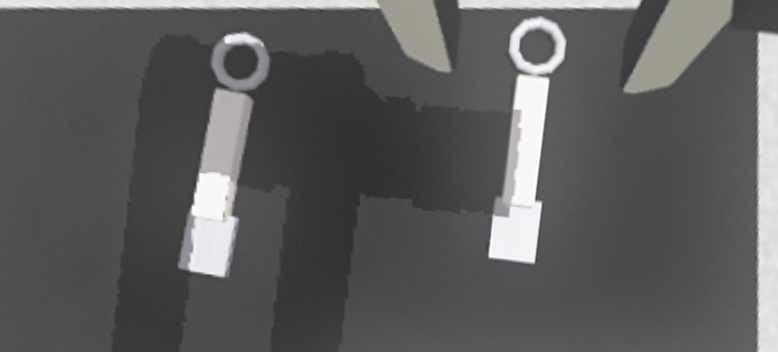

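Emit:
play_rows([
  [[-0.1,0,0.001,-0.03,0],[-0.1,0,0.001,-0.07,0],[-0.1,0,0.001,-0.11,0],[-0.1,0,0.001,-0.15,0],[-0.1,0,0.001,-0.18,0],[-0.1,0,0.001,-0.197,0],[-0.1,0,0.001,-0.204,0],[-0.1,0,0.001,-0.205,0]],
])

```text
t: 19.5
tool_pos: [0.4515, 0.0038, 0.02]
orientation: [-0.181, -3.134, 0.0]
force: [0.3, 0.6, 0.7]
opening: 0.0509
```

Emit:
play_rows([
  [[-0.1,0,0,0,0],[1,0,0,0,0],[1,0,0,0,0],[1,0,0,0,0],[1,0,0,0,0],[1,0,0,0,0],[1,0,0,0,0]],
], force=45)

```text
t: 20.2
tool_pos: [0.4527, 0.0048, 0.0214]
orientation: [0.178, 3.135, 0.0]
force: [-0.3, 1.6, 6.1]
opening: 0.0212
```

Emit:
play_rows([
  [[1,0,0,0.01,0],[1,0,0,0.04,0],[1,0,0,0.08,0],[1,0,0,0.12,0],[1,0,0,0.16,0],[1,0,0,0.18,0],[1,0,0,0.18,0],[1,0,0,0.18,0]],
])

```text
t: 21.0
tool_pos: [0.4519, 0.0048, 0.2004]
orientation: [-0.179, -3.136, 0.0]
force: [-0.1, -0.1, -1.4]
opening: 0.0214
```

```bash
python3 look.py n wrist scene
```

```text
t 21.0 tcp [0.4519 0.0048 0.2004] yaxis [ 0.114  0.994 -0.   ] q [-0.1  -0.27  1.92 -0.    1.48 -1.56] F [-0.1 -0.1 -1.4] op 0.0214
wrist campos [0.373 0.013 0.353] axis [ 0.28  -0.032 -0.959]
scene campos [ 0.982 -0.914  0.88 ] axis [-0.417  0.695 -0.586]
```

View pics/n_wrist.png

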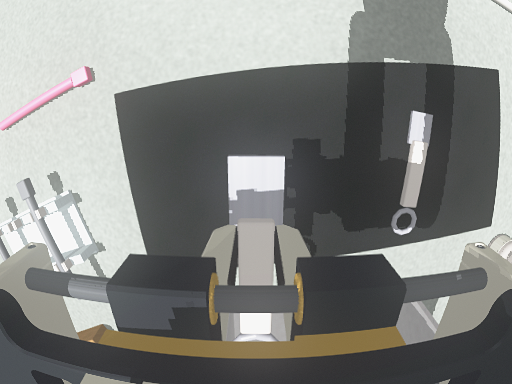

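View pics/n_scene.png

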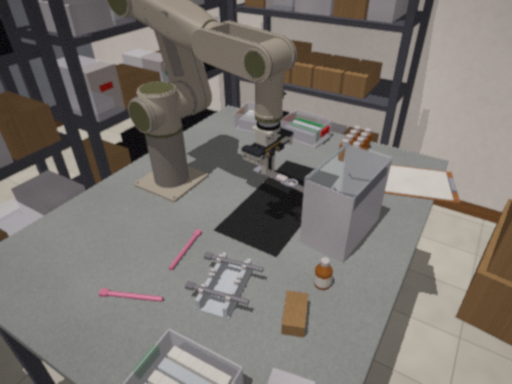

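Run:
```python
from h import *
d=dict(np.load("pics/n_wrist.npz"));W=world("wrist",d)
for v in (162,175,190,205,225,240): print(v,np.median(W[v-1:v+2,245:268].reshape(-1,3),0).round(4))
d=dict(np.load("pics/n_scene.npz"));W=world("scene",d)
c=d["color"][:,:,::-1]; show("nz",c[130:230,230:350],6)
for u,v in [(279,178),(282,180),(295,181),(288,186),(272,175)]: print(u,v,W[v,u].round(4))
```

```text
162 [0.4043 0.0099 0.1887]
175 [0.4119 0.0091 0.1885]
190 [0.4207 0.0081 0.1885]
205 [0.4298 0.007  0.1885]
225 [0.4396 0.0059 0.1952]
240 [0.4491 0.0049 0.1954]
279 178 [ 0.5031 -0.0087  0.1898]
282 180 [ 0.5161 -0.0121  0.1885]
295 181 [0.5532 0.0076 0.186 ]
288 186 [0.4336 0.2014 0.0054]
272 175 [ 0.4772 -0.0093  0.1931]
```

View pics/nz.png

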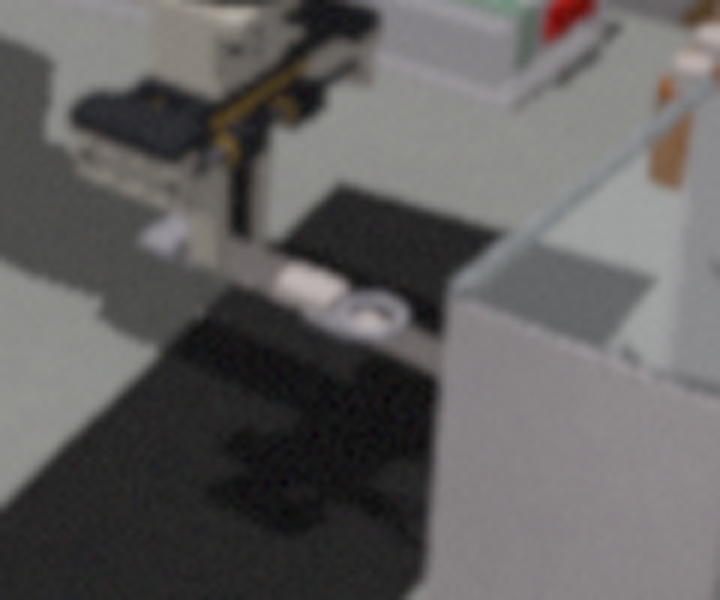

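Emit:
play_rows([
  [[1,0,0.005,0.015,0.008],[1,0.0,0.02,0.023,0.008],[1,0.01,0.032,0.023,0.008],[1,0.03,0.037,0.023,0.008],[1,0.05,0.035,0.023,0.008],[1,0.07,0.033,0.023,0.008],[1,0.08,0.032,0.023,0.008],[1,0.08,0.032,0.023,0.008]],
])

```text
t: 21.9
tool_pos: [0.5325, 0.0369, 0.2234]
orientation: [-0.166, -3.136, -0.0]
force: [0.1, 0.2, -1.6]
opening: 0.0212
```

Emit:
play_rows([
  [[1,0.01,-0.001,0,0],[1,0.02,-0.002,0,0],[1,0.03,-0.003,0,0],[1,0.04,-0.004,0,0],[1,0.046,-0.005,0,0],[1,0.048,-0.005,0,0],[1,0.048,-0.005,0,0],[1,0.048,-0.005,0,0]],
])

```text
t: 22.7
tool_pos: [0.58, 0.0318, 0.2237]
orientation: [-0.166, -3.137, -0.0]
force: [0.5, 0.4, -2.3]
opening: 0.0215
```

```bash
python3 look.py o top scene
python3 - <<'E'
from h import *
d=dict(np.load("pics/o_top.npz"));c=d["color"][:,:,::-1]
show("oT",c[85:175,165:275],7)
print("bend,tip in crop",((proj("top",d,[[.6902,.0204,.185],[.6783,.0217,.197]])-[165,85]+.5)*7-.5).round(0).tolist())
d=dict(np.load("pics/o_scene.npz"));c=d["color"][:,:,::-1]
show("oS",c[140:240,285:400],6)
print("bend,tip in crop",((proj("scene",d,[[.6902,.0204,.185],[.6783,.0217,.197]])-[285,140]+.5)*6-.5).round(0).tolist())
E
```

```text
t 22.7 tcp [0.58   0.0318 0.2237] yaxis [0.106 0.994 0.   ] q [-0.03  0.08  1.55  0.    1.5  -1.5 ] F [ 0.5  0.4 -2.3] op 0.0215
top campos [ 0.244 -0.041  1.401] axis [ 0.182 -0.012 -0.983]
scene campos [ 0.982 -0.914  0.88 ] axis [-0.417  0.695 -0.586]
bend,tip in crop [[481.0, 333.0], [477.0, 346.0]]
bend,tip in crop [[310.0, 315.0], [292.0, 288.0]]
```

View pics/oT.png

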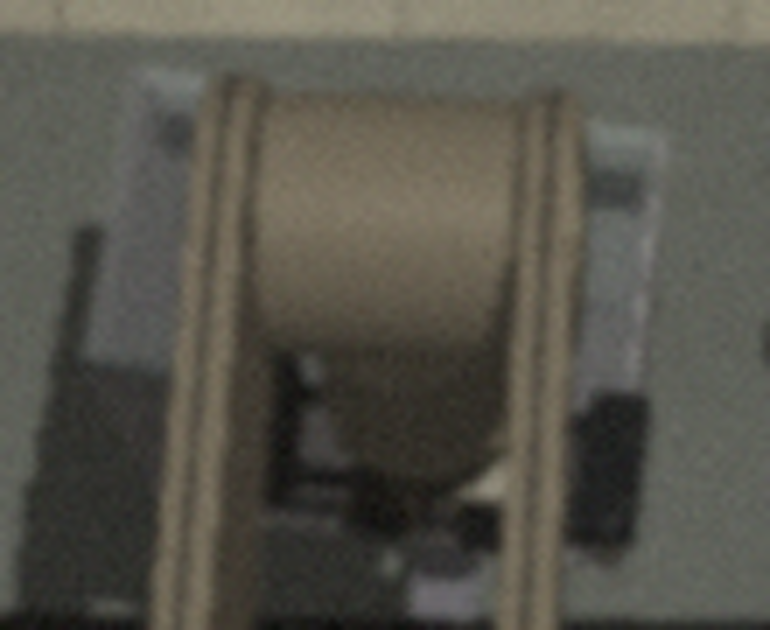

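View pics/oS.png

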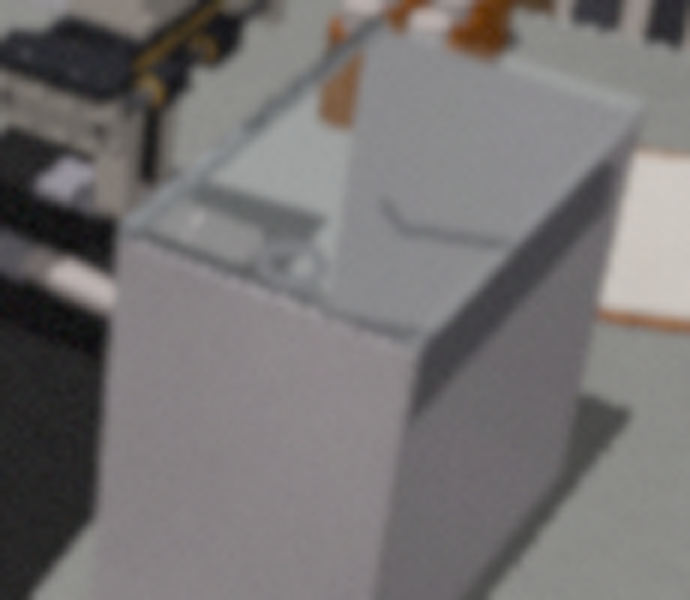

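Emit:
play_rows([
  [[1,0,0,-0.004,0],[1,0,0,-0.008,0],[1,0,0,-0.012,0],[1,0,0,-0.015,0],[1,0,0,-0.018,0],[1,0,0,-0.02,0],[1,0,0,-0.02,0]],
])

```text
t: 23.5
tool_pos: [0.5803, 0.0318, 0.2037]
orientation: [0.166, 3.137, 0.0]
force: [0.4, 0.5, -1.0]
opening: 0.0213
```

```bash
python3 look.py p scene
python3 - <<'E'
from h import *
d=dict(np.load("pics/p_scene.npz"));c=d["color"][:,:,::-1]
show("pS",c[140:240,285:400],6)
E
```

```text
t 23.5 tcp [0.5803 0.0318 0.2037] yaxis [0.106 0.994 0.   ] q [-0.03  0.09  1.58  0.    1.47 -1.5 ] F [ 0.4  0.5 -1. ] op 0.0213
scene campos [ 0.982 -0.914  0.88 ] axis [-0.417  0.695 -0.586]
```

View pics/pS.png

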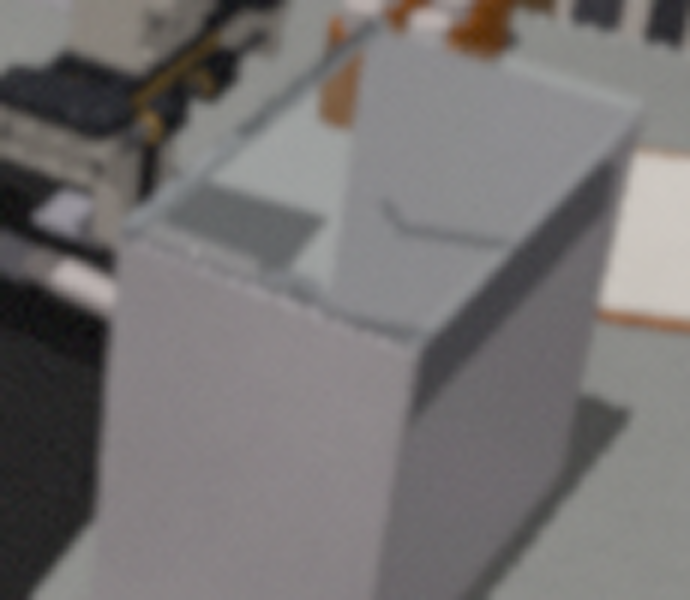

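Emit:
play_rows([
  [[1,0,0,-0.001,0],[1,0,0,-0.002,0],[1,0,0,-0.003,0],[1,0,0,-0.003,0]],
])

```text
t: 23.95
tool_pos: [0.5805, 0.0318, 0.201]
orientation: [0.166, 3.136, 0.0]
force: [0.7, 0.3, 1.6]
opening: 0.0208
```

Emit:
play_rows([
  [[1,-0.001,0,0,0],[1,-0.002,0,0,0],[1,-0.003,0,0,0],[1,-0.004,0,0,0],[1,-0.004,0,0,0]],
])

```text
t: 24.45
tool_pos: [0.5781, 0.0318, 0.2023]
orientation: [0.166, 3.132, 0.001]
force: [7.7, 0.6, 1.4]
opening: 0.0218
```

Emit:
play_rows([
  [[1,0.002,0,0,0],[1,0.004,0,0.004,0],[1,0.004,0,0.01,0],[1,0.004,0,0.017,0],[1,0.004,0,0.024,0],[1,0.0,0,0.025,0],[1,-0.02,0,0.025,0],[1,-0.05,0,0.025,0]],
])

```text
t: 25.25
tool_pos: [0.5259, 0.0317, 0.2257]
orientation: [-0.166, -3.137, 0.0]
force: [-0.2, 0.0, -1.8]
opening: 0.0212
```

Emit:
play_rows([
  [[1,-0.04,0,0,0],[1,-0.07,-0.01,-0.03,0],[1,-0.08,-0.01,-0.07,0],[1,-0.08,-0.01,-0.11,0],[1,-0.08,-0.01,-0.15,0],[1,-0.08,-0.01,-0.18,0],[1,-0.08,-0.01,-0.195,0],[1,-0.08,-0.01,-0.2,0]],
])

```text
t: 26.05
tool_pos: [0.444, 0.0219, 0.0236]
orientation: [-0.166, -3.133, -0.0]
force: [1.2, 1.6, -1.2]
opening: 0.0217
```

```bash
python3 -c "
from h import *
st()"
```

```text
t 26.05 tcp [0.444  0.0219 0.0236] yaxis [ 0.106  0.994 -0.   ] q [-0.07 -0.07  2.1  -0.    1.12 -1.53] F [ 1.2  1.6 -1.2] op 0.0217
```

Emit:
play_rows([
  [[1,0,0,-0.002,0],[1,0,0,-0.003,0],[1,0,0,-0.003,0],[0.3,0,0,-0.003,0],[-0.1,0,0,-0.003,0],[-0.1,0,0,-0.003,0],[-0.1,0,0,-0.003,0]],
])

```text
t: 26.75
tool_pos: [0.4464, 0.0218, 0.0231]
orientation: [0.166, 3.137, 0.0]
force: [-0.3, -0.2, -0.7]
opening: 0.0479
```

Emit:
play_rows([
  [[-0.1,-0.005,0.0005,0,0],[-0.1,-0.015,0.0015,0,0],[-0.1,-0.025,0.0025,0,0],[-0.1,-0.035,0.0035,0,0],[-0.1,-0.038,0.004,0,0],[-0.1,-0.038,0.004,-0.002,0],[-0.1,-0.038,0.004,-0.002,0]],
])

```text
t: 27.45
tool_pos: [0.4082, 0.0258, 0.0208]
orientation: [0.166, 3.137, 0.0]
force: [-1.1, -0.7, -0.4]
opening: 0.0512
```

```bash
python3 look.py q wrist
python3 - <<'E'
from h import *
d=dict(np.load("pics/q_wrist.npz"));c=d["color"][:,:,::-1]
show("qz",c[140:330,150:370],3.4)
E
```

```text
t 27.45 tcp [0.4082 0.0258 0.0208] yaxis [0.106 0.994 0.   ] q [-0.06 -0.18  2.2   0.    1.12 -1.53] F [-1.1 -0.7 -0.4] op 0.0512
wrist campos [0.329 0.034 0.173] axis [ 0.281 -0.03  -0.959]
```

View pics/qz.png

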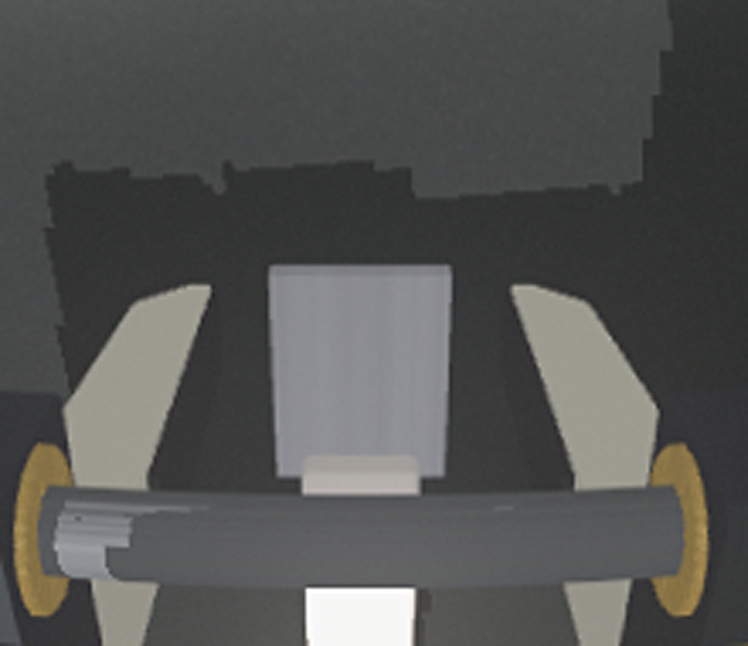

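Emit:
play_rows([
  [[-0.1,0,0,-0.002,0],[-0.1,0,0,-0.002,0],[1,0,0,-0.002,0],[1,0,0,-0.002,0],[1,0,0,-0.002,0],[1,0,0,-0.002,0],[1,0,0,-0.002,0]],
], force=58)

```text
t: 28.2
tool_pos: [0.4082, 0.0258, 0.0188]
orientation: [0.166, 3.137, -0.0]
force: [0.2, -0.4, -0.9]
opening: 0.0304
```

Emit:
play_rows([
  [[1,0,0,0.01,0],[1,0,0,0.03,0],[1,0,0,0.05,0],[1,0,0,0.07,0],[1,0,0,0.07,0],[1,0,0,0.07,0]],
])

```text
t: 28.8
tool_pos: [0.4085, 0.0257, 0.0891]
orientation: [0.166, 3.136, -0.0]
force: [-0.9, -0.4, -2.4]
opening: 0.0309
```

```bash
python3 look.py r wrist scene
python3 - <<'E'
from h import *
d=dict(np.load("pics/r_wrist.npz"));W=world("wrist",d);c=d["color"][:,:,::-1]
show("rz",c[140:330,150:370],3.4)
for v in range(215,281,8): print(v,np.median(W[v-1:v+2,250:262].reshape(-1,3),0).round(4))
d=dict(np.load("pics/r_scene.npz"));c=d["color"][:,:,::-1]
show("rS",c[140:240,220:340],6)
E
```

```text
t 28.8 tcp [0.4085 0.0257 0.0891] yaxis [0.106 0.994 0.   ] q [-0.06 -0.29  2.16 -0.    1.28 -1.53] F [-0.9 -0.4 -2.4] op 0.0309
wrist campos [0.33  0.034 0.241] axis [ 0.282 -0.03  -0.959]
scene campos [ 0.982 -0.914  0.88 ] axis [-0.417  0.695 -0.586]
215 [0.4206 0.0239 0.0043]
223 [0.3966 0.0264 0.0798]
231 [0.4016 0.026  0.0798]
239 [0.407  0.0253 0.0795]
247 [0.4127 0.0248 0.0795]
255 [0.4181 0.0241 0.0796]
263 [0.424  0.0235 0.0793]
271 [0.4302 0.0231 0.0791]
279 [0.4331 0.0225 0.0837]
```

View pics/rz.png

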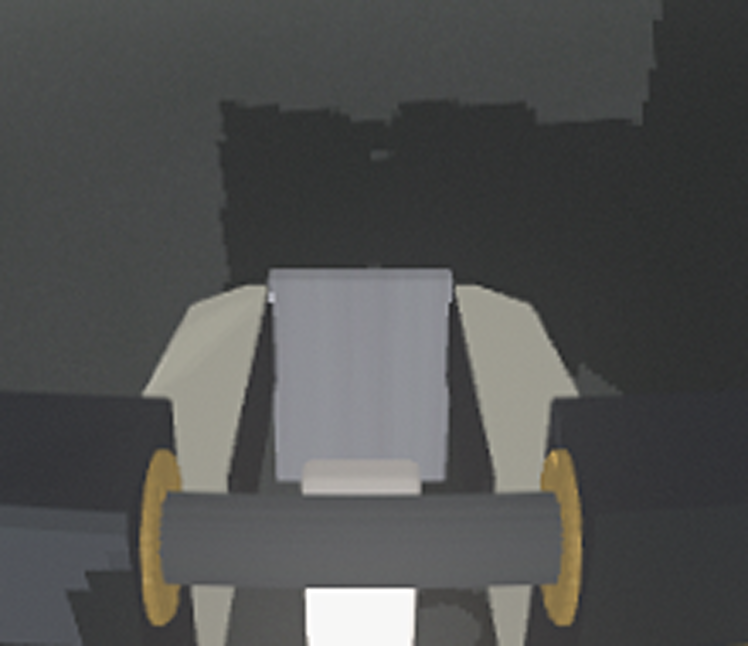

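View pics/rS.png

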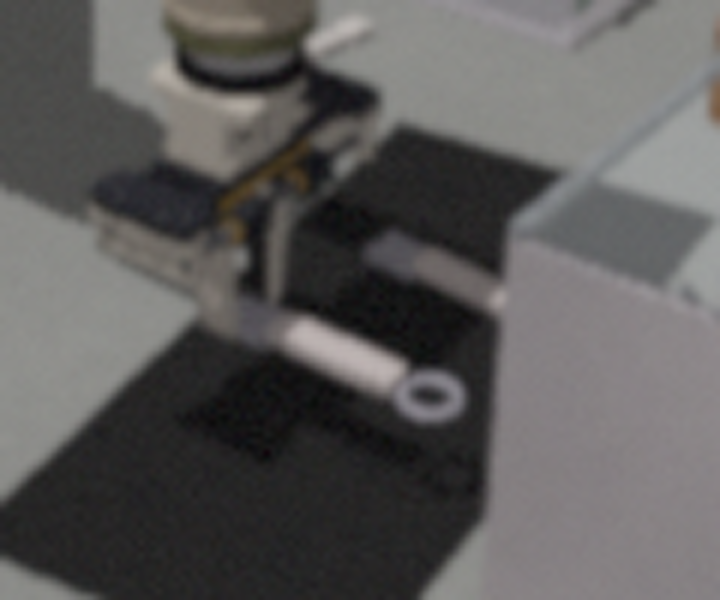

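Emit:
play_rows([
  [[1,0,0.005,0.03,0],[1,0.0,0.01,0.065,0],[1,0.01,0.015,0.1,0],[1,0.025,0.019,0.13,0],[1,0.04,0.019,0.137,0],[1,0.051,0.019,0.137,0],[1,0.051,0.019,0.137,0]],
])

```text
t: 29.6
tool_pos: [0.4595, 0.0448, 0.2246]
orientation: [-0.166, -3.135, 0.0]
force: [-0.4, -0.4, -1.6]
opening: 0.0304
```

Emit:
play_rows([
  [[1,0.02,-0.002,0,0],[1,0.04,-0.004,0,0],[1,0.055,-0.006,0,0],[1,0.068,-0.007,0,0],[1,0.078,-0.008,0,0],[1,0.084,-0.009,0,0],[1,0.084,-0.009,0,0],[1,0.084,-0.009,0,0]],
])

```text
t: 30.4
tool_pos: [0.5427, 0.0358, 0.2255]
orientation: [-0.166, -3.136, 0.0]
force: [-0.9, -0.3, -0.6]
opening: 0.0311
```

```bash
python3 look.py s scene wrist
python3 - <<'E'
from h import *
d=dict(np.load("pics/s_scene.npz"));c=d["color"][:,:,::-1]
show("sS",c[140:240,285:400],6)
d=dict(np.load("pics/s_wrist.npz"));W=world("wrist",d)
for v in range(223,281,8): print(v,np.median(W[v-1:v+2,250:262].reshape(-1,3),0).round(4))
E
```

```text
t 30.4 tcp [0.5427 0.0358 0.2255] yaxis [ 0.106  0.994 -0.   ] q [-0.03 -0.02  1.65  0.    1.51 -1.49] F [-0.9 -0.3 -0.6] op 0.0311
scene campos [ 0.982 -0.914  0.88 ] axis [-0.417  0.695 -0.586]
wrist campos [0.464 0.044 0.378] axis [ 0.28 -0.03 -0.96]
223 [0.5308 0.0365 0.2161]
231 [0.536  0.0363 0.2163]
239 [0.5414 0.0354 0.216 ]
247 [0.5467 0.0348 0.216 ]
255 [0.5523 0.0342 0.2159]
263 [0.5582 0.0336 0.2158]
271 [0.5643 0.033  0.2156]
279 [0.5671 0.0327 0.2206]
```

View pics/sS.png

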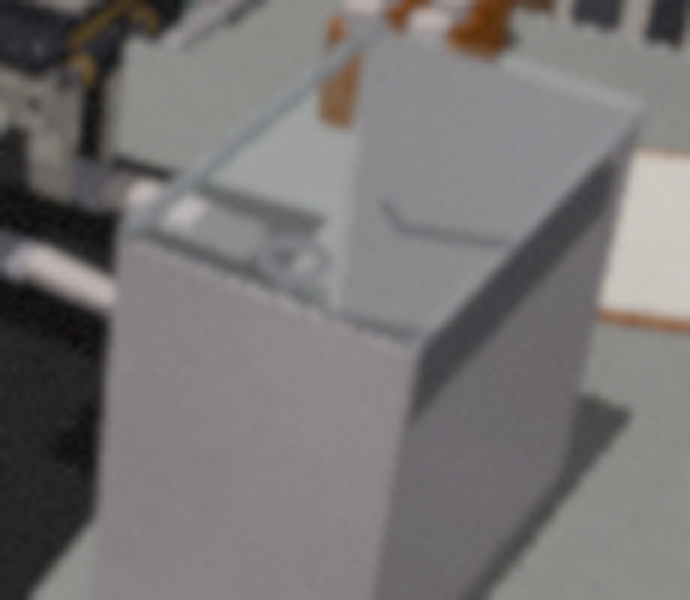

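Emit:
play_rows([
  [[1,0,0,-0.005,0],[1,0,0,-0.01,0],[1,0,0,-0.014,0],[1,0,0,-0.018,0],[1,0,0,-0.021,0],[1,0,0,-0.023,0],[1,0,0,-0.023,0]],
])

```text
t: 31.2
tool_pos: [0.543, 0.0358, 0.2024]
orientation: [-0.166, -3.137, 0.0]
force: [-0.6, 0.8, -0.1]
opening: 0.0302
```

Emit:
play_rows([
  [[1,-0.001,0,-0.001,0],[1,-0.002,0,-0.002,0],[1,-0.003,0,-0.002,0],[1,-0.004,0,-0.002,0],[1,-0.004,0,-0.002,0]],
])

```text
t: 31.7
tool_pos: [0.5394, 0.0358, 0.2012]
orientation: [0.166, 3.136, 0.0]
force: [1.6, 0.2, -0.1]
opening: 0.0306
```

Emit:
play_rows([
  [[1,0,0,0,0],[1,0,0,0,0],[1,0,0,-0.0065,0],[1,0.0006,0,-0.013,0],[1,0.0013,0,-0.0196,0],[1,0.0023,-0.0002,-0.026,0],[1,0.0036,-0.0003,-0.0325,0],[1,0.0051,-0.0005,-0.0388,0]],
], force=5)

```text
t: 32.5
tool_pos: [0.5443, 0.0352, 0.1614]
orientation: [-0.166, -3.137, 0.0]
force: [2.0, 0.1, 1.0]
opening: 0.032
```

```bash
python3 look.py t wrist scene
python3 - <<'E'
from h import *
d=dict(np.load("pics/t_wrist.npz"));W=world("wrist",d)
for v in range(199,287,8): print(v,np.median(W[v-1:v+2,250:262].reshape(-1,3),0).round(4))
d=dict(np.load("pics/t_scene.npz"));c=d["color"][:,:,::-1]
show("tS",c[130:230,260:380],6)
E
```

```text
t 32.5 tcp [0.5443 0.0352 0.1614] yaxis [ 0.106  0.994 -0.   ] q [-0.03  0.03  1.73 -0.    1.39 -1.49] F [2.  0.1 1. ] op 0.032
wrist campos [0.466 0.043 0.314] axis [ 0.28  -0.03  -0.959]
scene campos [ 0.982 -0.914  0.88 ] axis [-0.417  0.695 -0.586]
199 [0.5653 0.0323 0.004 ]
207 [0.5745 0.0314 0.0044]
215 [5.852e-01 3.070e-02 5.000e-04]
223 [0.5342 0.0358 0.1482]
231 [0.5388 0.0352 0.1494]
239 [0.5434 0.0348 0.1506]
247 [0.5482 0.0343 0.1522]
255 [0.5529 0.0338 0.1536]
263 [0.5578 0.0333 0.1553]
271 [0.5627 0.0327 0.1562]
279 [0.5675 0.0325 0.1582]
```

View pics/tS.png

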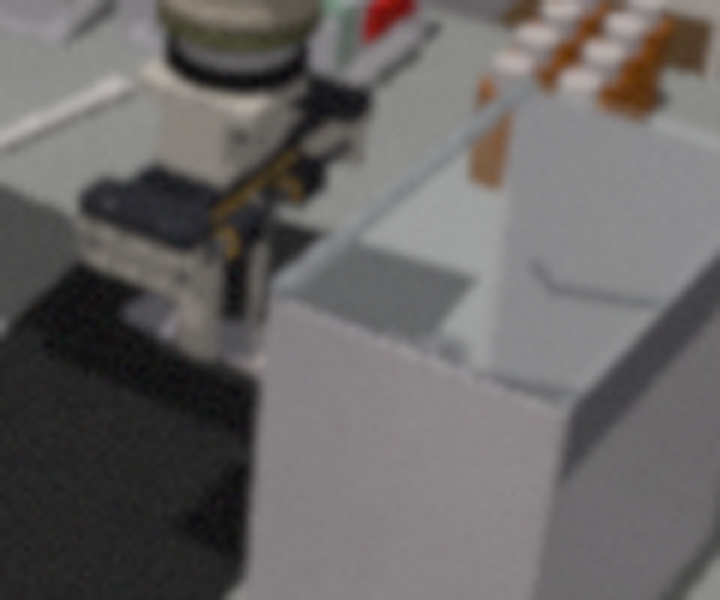

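View pics/t_wrist.png

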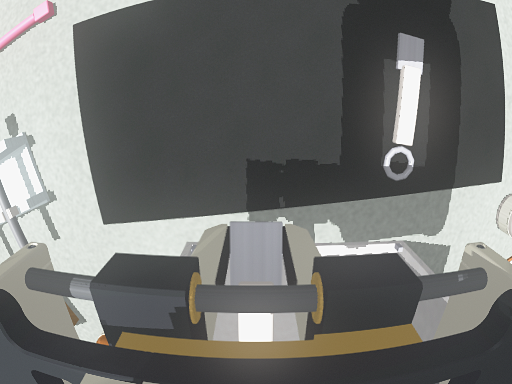

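Emit:
play_rows([
  [[1,0.003,-0.0003,-0.0076,0],[1,0.0057,-0.0005,-0.015,0],[1,0.0087,-0.0008,-0.0222,0],[1,0.012,-0.0012,-0.0293,0],[1,0.0158,-0.0016,-0.0362,0],[1,0.02,-0.002,-0.0429,0],[1,0.0243,-0.0025,-0.0494,0],[1,0.029,-0.003,-0.0556,0]],
])

```text
t: 33.4
tool_pos: [0.5739, 0.0322, 0.1061]
orientation: [0.166, 3.137, 0.0]
force: [3.1, -0.2, 2.9]
opening: 0.0315
```

Emit:
play_rows([
  [[1,0.002,-0.0002,-0.002,0],[1,0.002,-0.0002,-0.0036,0],[1,0.002,-0.0002,-0.0036,0],[1,0.002,-0.0002,-0.0036,0]],
])

```text
t: 33.8
tool_pos: [0.5757, 0.032, 0.1034]
orientation: [0.166, 3.136, 0.0]
force: [4.3, 0.0, 3.6]
opening: 0.0316
```

```bash
python3 look.py u wrist scene
python3 - <<'E'
from h import *
d=dict(np.load("pics/u_wrist.npz"));W=world("wrist",d)
for v in range(215,295,8): print(v,np.median(W[v-1:v+2,250:262].reshape(-1,3),0).round(4))
d=dict(np.load("pics/u_scene.npz"));c=d["color"][:,:,::-1]
show("uS",c[130:230,260:380],6)
E
```

```text
t 33.8 tcp [0.5757 0.032  0.1034] yaxis [0.106 0.994 0.   ] q [-0.03  0.16  1.69 -0.    1.28 -1.5 ] F [4.3 0.  3.6] op 0.0316
wrist campos [0.497 0.04  0.256] axis [ 0.282 -0.03  -0.959]
scene campos [ 0.982 -0.914  0.88 ] axis [-0.417  0.695 -0.586]
215 [5.949e-01 2.940e-02 3.000e-04]
223 [6.027e-01 2.850e-02 5.000e-04]
231 [0.5718 0.0319 0.0876]
239 [0.5758 0.0315 0.091 ]
247 [0.5794 0.0314 0.0943]
255 [0.5831 0.0307 0.0978]
263 [0.5869 0.0303 0.101 ]
271 [0.5904 0.0299 0.1043]
279 [0.5941 0.0295 0.1075]
287 [0.5443 0.0349 0.1875]
```

View pics/uS.png

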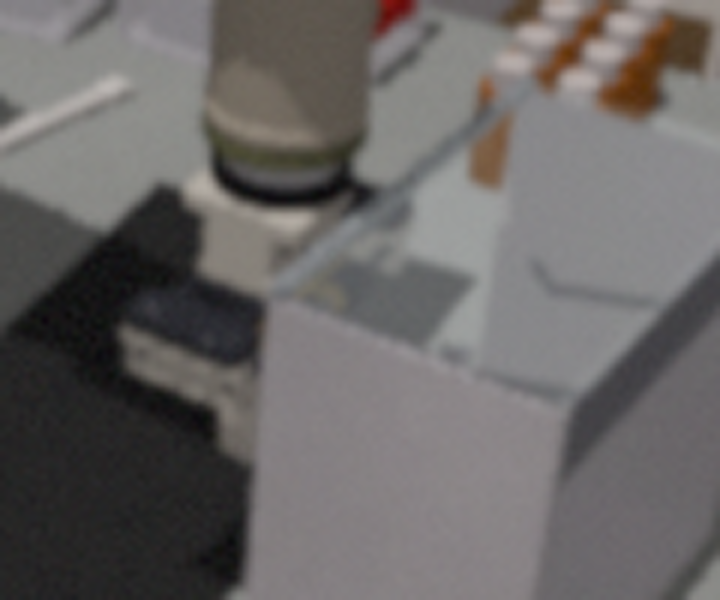

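View pics/u_wrist.png

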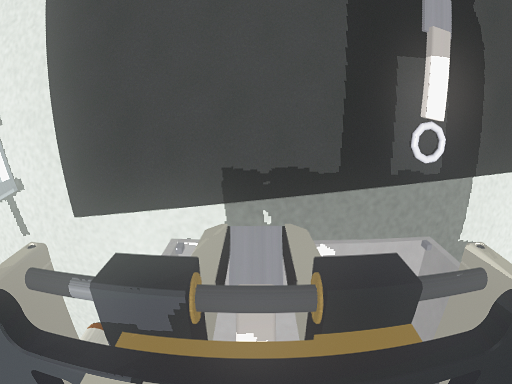

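Emit:
play_rows([
  [[1,0.0008,0,0.0008,0],[1,0.0015,0,0.0015,0],[1,0.0015,0,0.0015,0],[0.0,0.0015,0,0.0015,0],[0.0,0.0015,0,0.0015,0],[0.0,-0.005,0,0.0015,0],[0.0,-0.02,0.002,0.0015,0],[0.0,-0.04,0.004,0.0015,0]],
])

```text
t: 34.7
tool_pos: [0.5345, 0.0361, 0.104]
orientation: [-0.166, -3.137, 0.0]
force: [-1.1, -0.2, -0.0]
opening: 0.0467
```

Emit:
play_rows([
  [[0,-0.04,0,0.01,0],[0,-0.07,0,0.03,0],[0,-0.09,0,0.06,0],[0,-0.1,0,0.1,0],[0,-0.1,0,0.12,0],[0,-0.1,0,0.12,0]],
])

```text
t: 35.3
tool_pos: [0.4366, 0.0361, 0.2281]
orientation: [0.166, 3.131, 0.0]
force: [-0.1, 0.2, -0.4]
opening: 0.0464
```

```bash
python3 look.py v wrist scene top
python3 - <<'E'
from h import *
d=dict(np.load("pics/v_scene.npz"));c=d["color"][:,:,::-1]
show("vS",c[130:260,260:400],5.5)
d=dict(np.load("pics/v_top.npz"));c=d["color"][:,:,::-1]
show("vT",c[85:175,165:275],7)
E
```

```text
t 35.3 tcp [0.4366 0.0361 0.2281] yaxis [0.106 0.994 0.   ] q [-0.03 -0.33  1.92  0.    1.54 -1.5 ] F [-0.1  0.2 -0.4] op 0.0464
wrist campos [0.357 0.044 0.38 ] axis [ 0.287 -0.03  -0.958]
scene campos [ 0.982 -0.914  0.88 ] axis [-0.417  0.695 -0.586]
top campos [ 0.244 -0.041  1.401] axis [ 0.182 -0.012 -0.983]
```

View pics/vS.png

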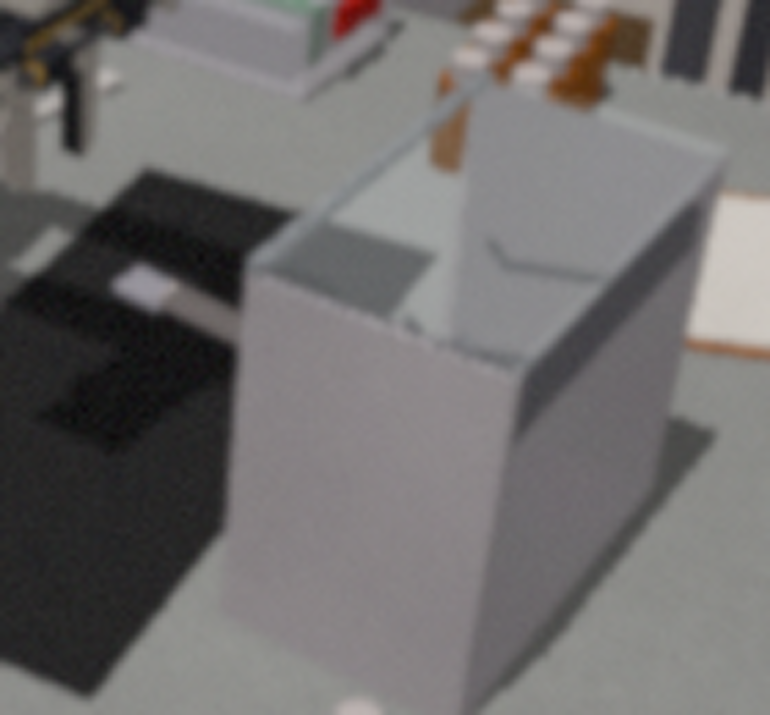

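View pics/vT.png

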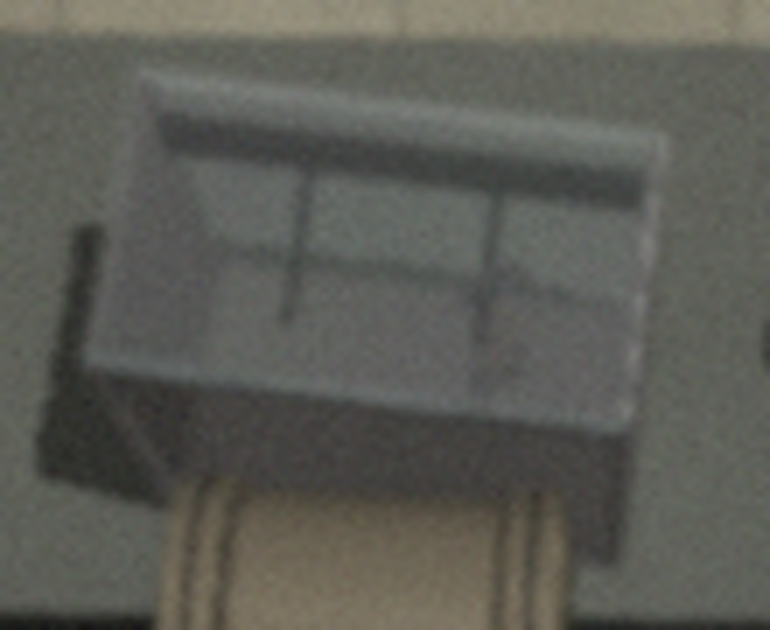

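View pics/v_wrist.png

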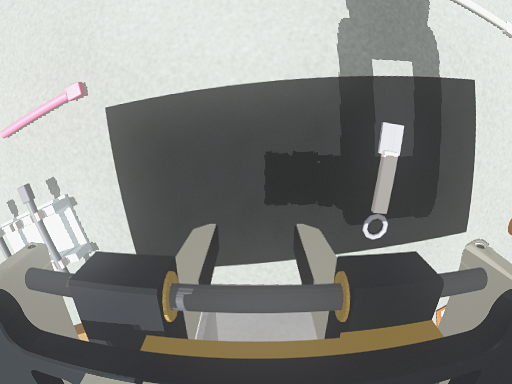

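Emit:
play_rows([
  [[0,0,0,0.05,0],[0,0,0.01,0.09,0],[0,0.03,0.02,0.13,0],[0,0.06,0.02,0.16,0],[0,0.1,0.02,0.172,0],[0,0.12,0.02,0.172,0],[0,0.123,0.02,0.172,0],[0,0.123,0.02,0.172,0]],
])

```text
t: 36.25
tool_pos: [0.5578, 0.056, 0.3936]
orientation: [-0.166, -3.132, 0.0]
force: [0.5, 0.4, 0.6]
opening: 0.0468
```

```bash
python3 look.py w wrist
python3 - <<'E'
from h import *
d=dict(np.load("pics/w_wrist.npz"));c=d["color"][:,:,::-1]
show("wz",c[170:290,150:400],3)
E
```

```text
t 36.25 tcp [0.5578 0.056  0.3936] yaxis [ 0.106  0.994 -0.001] q [ 0.01  0.02  1.31 -0.    1.81 -1.46] F [0.5 0.4 0.6] op 0.0468
wrist campos [0.48  0.064 0.546] axis [ 0.276 -0.03  -0.961]
```

View pics/wz.png

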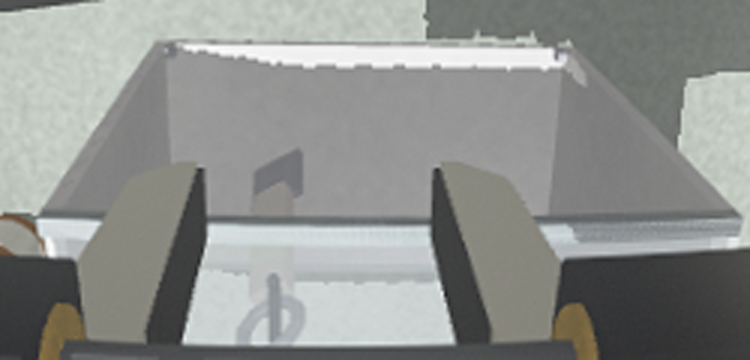

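Emit:
play_rows([
  [[0,-0.03,0.02,0,0],[0,-0.06,0.05,-0.01,-0.02],[0,-0.09,0.09,-0.04,-0.05],[0,-0.12,0.12,-0.08,-0.07],[0,-0.14,0.15,-0.12,-0.07],[-0.1,-0.15,0.165,-0.16,-0.07],[-0.1,-0.15,0.165,-0.17,-0.07],[-0.1,-0.15,0.165,-0.17,-0.07]],
])

```text
t: 37.1
tool_pos: [0.4043, 0.2207, 0.2222]
orientation: [-0.272, -3.124, 0.005]
force: [-0.5, -0.1, 0.3]
opening: 0.0511
```

Emit:
play_rows([
  [[-0.1,0,0,0,0],[-0.1,0,0,0,0]],
])

```text
t: 37.3
tool_pos: [0.4093, 0.2209, 0.2285]
orientation: [0.277, 3.126, 0.002]
force: [-0.2, 0.1, 0.4]
opening: 0.0509
```

```bash
python3 look.py x wrist
python3 - <<'E'
from h import *
d=dict(np.load("pics/x_wrist.npz"));
show("ortX",ortho("wrist",d,0.36,0.56,0.13,0.29,0.009,0.0003),1.0)
E
```

```text
t 37.3 tcp [0.4093 0.2209 0.2285] yaxis [0.176 0.984 0.002] q [ 0.38 -0.24  1.86 -0.    1.53 -1.01] F [-0.2  0.1  0.4] op 0.0509
wrist campos [0.331 0.234 0.381] axis [ 0.281 -0.049 -0.959]
```

View pics/ortX.png

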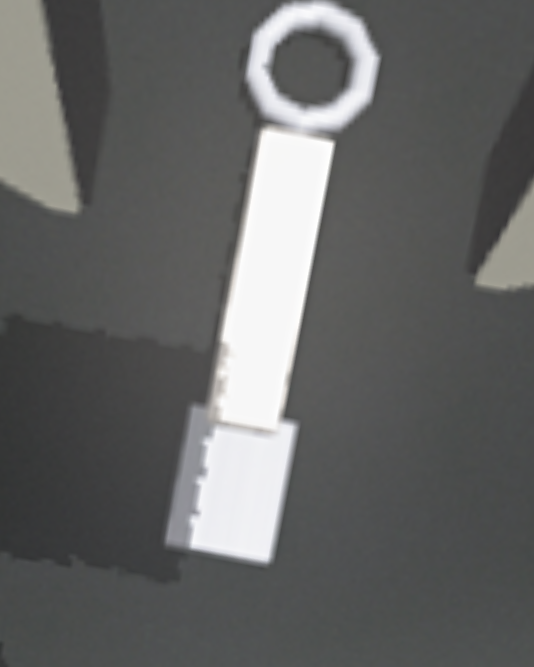

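Emit:
play_rows([
  [[-0.1,-0.001,0.0015,-0.03,-0.016],[-0.1,-0.003,0.0015,-0.07,-0.016],[-0.1,-0.003,0.0015,-0.11,-0.016],[-0.1,-0.003,0.0015,-0.15,-0.016],[-0.1,-0.003,0.0015,-0.18,-0.016],[-0.1,-0.003,0.0015,-0.195,-0.016],[-0.1,-0.003,0.0015,-0.202,-0.016],[-0.1,-0.003,0.0015,-0.202,-0.016]],
])

```text
t: 38.15
tool_pos: [0.4058, 0.2223, 0.0245]
orientation: [-0.302, -3.127, 0.0]
force: [0.1, -0.6, -0.5]
opening: 0.0513
```

Emit:
play_rows([
  [[-0.1,0,0,0,0],[-0.1,0,0,0,0]],
])

```text
t: 38.35
tool_pos: [0.4067, 0.2231, 0.026]
orientation: [0.301, 3.125, 0.002]
force: [-1.0, 0.2, 0.6]
opening: 0.0511
```

```bash
python3 look.py y wrist
```

```text
t 38.35 tcp [0.4067 0.2231 0.026 ] yaxis [0.191 0.982 0.002] q [ 0.39 -0.03  2.05  0.    1.11 -0.99] F [-1.   0.2  0.6] op 0.0511
wrist campos [0.329 0.238 0.178] axis [ 0.279 -0.053 -0.959]
```

View pics/y_wrist.png

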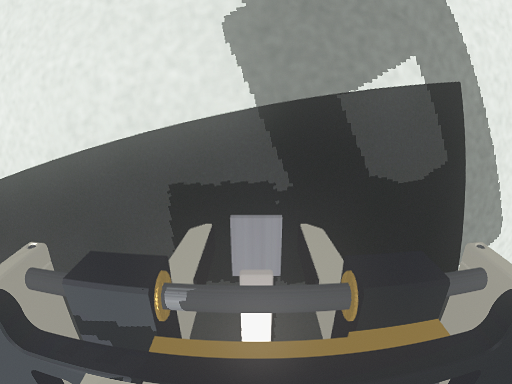

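Aligned over the blade (blade at px 231–281, between fingers). Lower and grip.

Emit:
play_rows([
  [[-0.1,0,0,-0.004,0],[-0.1,0,0,-0.007,0],[-0.1,0,0,-0.007,0],[1,0,0,-0.007,0],[1,0,0,-0.007,0],[1,0,0,-0.007,0],[1,0,0,-0.007,0],[1,0,0,-0.007,0]],
], force=58)

```text
t: 39.2
tool_pos: [0.4062, 0.2228, 0.0183]
orientation: [0.3, 3.125, 0.001]
force: [-0.9, -1.5, 7.5]
opening: 0.0306
```

Emit:
play_rows([
  [[1,0,0,0.01,0],[1,0,0,0.03,0],[1,0,0,0.05,0],[1,0,0,0.07,0],[1,0,0,0.07,0],[1,0,0,0.07,0]],
])

```text
t: 39.8
tool_pos: [0.4054, 0.2227, 0.0873]
orientation: [0.301, 3.126, 0.001]
force: [0.4, 0.1, -2.0]
opening: 0.0308
```

```bash
python3 look.py z wrist
python3 - <<'E'
from h import *
d=dict(np.load("pics/z_wrist.npz"));W=world("wrist",d)
for v in range(207,287,8): print(v,np.median(W[v-1:v+2,250:262].reshape(-1,3),0).round(4))
E
```

```text
t 39.8 tcp [0.4054 0.2227 0.0873] yaxis [0.191 0.982 0.   ] q [ 0.39 -0.13  2.02  0.    1.25 -0.99] F [ 0.4  0.1 -2. ] op 0.0308
wrist campos [0.328 0.237 0.24 ] axis [ 0.278 -0.054 -0.959]
207 [0.4096 0.2212 0.0043]
215 [0.4166 0.2198 0.0043]
223 [0.3937 0.2243 0.0781]
231 [0.3985 0.2234 0.0783]
239 [0.4036 0.2224 0.0785]
247 [0.4092 0.2213 0.0783]
255 [0.4145 0.2203 0.0781]
263 [0.4202 0.2191 0.0782]
271 [0.4263 0.2179 0.0777]
279 [0.4301 0.2172 0.0812]
```

Emit:
play_rows([
  [[1,0,-0.01,0.03,0.01],[1,0.0,-0.02,0.065,0.03],[1,0.01,-0.035,0.1,0.05],[1,0.02,-0.05,0.13,0.07],[1,0.035,-0.065,0.139,0.086],[1,0.05,-0.077,0.139,0.086],[1,0.0545,-0.077,0.139,0.086],[1,0.0545,-0.077,0.139,0.086]],
])

```text
t: 40.65
tool_pos: [0.4593, 0.1454, 0.2246]
orientation: [-0.168, -3.134, 0.001]
force: [-0.4, -0.4, -1.1]
opening: 0.0311
```

Emit:
play_rows([
  [[1,0.02,-0.002,0,0],[1,0.04,-0.004,0,0],[1,0.06,-0.006,0,0],[1,0.075,-0.008,0,0],[1,0.087,-0.009,0,0],[1,0.0945,-0.01,0,0],[1,0.0945,-0.01,0,0],[1,0.0945,-0.01,0,0]],
])

```text
t: 41.45
tool_pos: [0.5535, 0.136, 0.2257]
orientation: [-0.165, -3.136, 0.0]
force: [-0.4, -1.0, -0.5]
opening: 0.0307
```

```bash
python3 look.py aa wrist scene
python3 - <<'E'
from h import *
d=dict(np.load("pics/aa_wrist.npz"));W=world("wrist",d)
for v in range(223,281,8): print(v,np.median(W[v-1:v+2,250:262].reshape(-1,3),0).round(4))
d=dict(np.load("pics/aa_scene.npz"));c=d["color"][:,:,::-1]
show("aaS",c[130:230,280:400],6)
print("bend,tip",((proj("scene",d,[[.7008,.1199,.185],[.6889,.1212,.197]])-[280,130]+.5)*6-.5).round(0).tolist())
E
```

```text
t 41.45 tcp [0.5535 0.136  0.2257] yaxis [ 0.105  0.994 -0.   ] q [ 0.15  0.05  1.58  0.    1.51 -1.31] F [-0.4 -1.  -0.5] op 0.0307
wrist campos [0.475 0.144 0.378] axis [ 0.279 -0.03  -0.96 ]
scene campos [ 0.982 -0.914  0.88 ] axis [-0.417  0.695 -0.586]
223 [0.5415 0.1367 0.2163]
231 [0.5464 0.1364 0.217 ]
239 [0.5518 0.1358 0.2166]
247 [0.5572 0.135  0.2166]
255 [0.563  0.1344 0.2164]
263 [0.5685 0.1338 0.2164]
271 [0.5744 0.1332 0.2164]
279 [0.5785 0.1328 0.2196]
bend,tip [[427.0, 288.0], [410.0, 263.0]]
```

View pics/aaS.png

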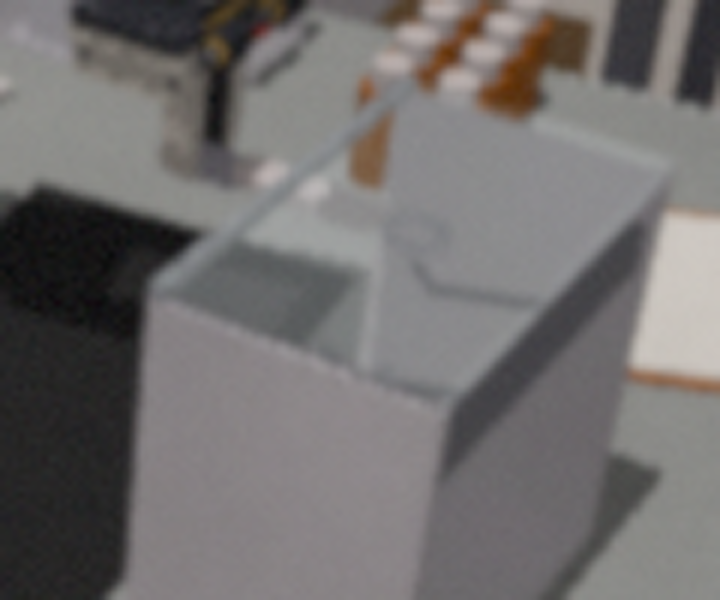

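Emit:
play_rows([
  [[1,0,0,-0.005,0],[1,0,0,-0.01,0],[1,0,0,-0.014,0],[1,0,0,-0.018,0],[1,0,0,-0.021,0],[1,0,0,-0.023,0],[1,0,0,-0.023,0]],
])

```text
t: 42.25
tool_pos: [0.5541, 0.1355, 0.2029]
orientation: [-0.166, -3.137, 0.0]
force: [-0.7, 0.3, -1.0]
opening: 0.0306
```

Emit:
play_rows([
  [[1,-0.001,0,-0.001,0],[1,-0.002,0,-0.002,0],[1,-0.003,0,-0.002,0],[1,-0.004,0,-0.002,0],[1,-0.004,0,-0.002,0]],
])

```text
t: 42.75
tool_pos: [0.5504, 0.1356, 0.2017]
orientation: [0.166, 3.136, 0.0]
force: [1.2, 0.8, -0.4]
opening: 0.0307
```

```bash
python3 look.py ab scene
python3 - <<'E'
from h import *
d=dict(np.load("pics/ab_scene.npz"));c=d["color"][:,:,::-1]
show("abS",c[150:210,320:390],10)
E
```

```text
t 42.75 tcp [0.5504 0.1356 0.2017] yaxis [0.106 0.994 0.   ] q [ 0.15  0.06  1.62  0.    1.46 -1.31] F [ 1.2  0.8 -0.4] op 0.0307
scene campos [ 0.982 -0.914  0.88 ] axis [-0.417  0.695 -0.586]
```

View pics/abS.png

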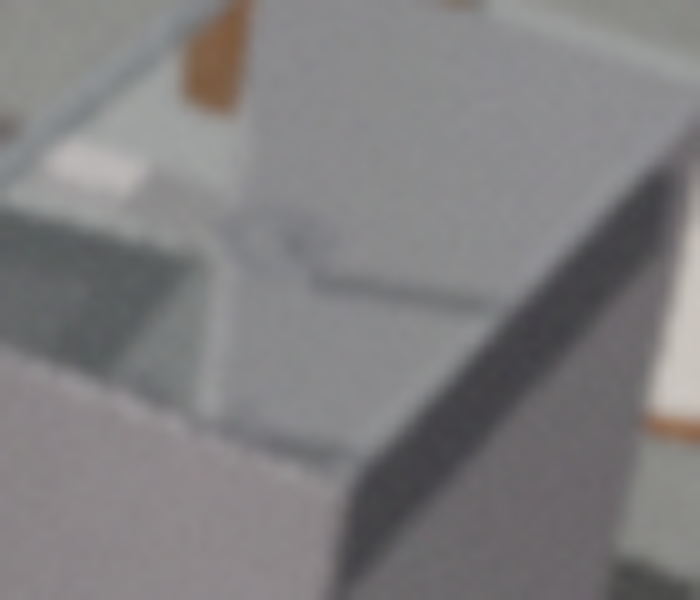

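Emit:
play_rows([
  [[1,0,0,0,0],[1,0,0,0,0],[1,0,0,-0.0065,0],[1,0.0006,0,-0.013,0],[1,0.0013,0,-0.0196,0],[1,0.0023,-0.0002,-0.026,0],[1,0.0036,-0.0003,-0.0325,0],[1,0.0051,-0.0005,-0.0388,0]],
], force=5)

```text
t: 43.6
tool_pos: [0.5554, 0.135, 0.1618]
orientation: [-0.166, -3.137, 0.0]
force: [1.4, -0.5, -0.1]
opening: 0.0317
```

```bash
python3 look.py ac wrist scene
python3 - <<'E'
from h import *
d=dict(np.load("pics/ac_wrist.npz"));W=world("wrist",d)
for v in range(215,281,8): print(v,np.median(W[v-1:v+2,250:262].reshape(-1,3),0).round(4))
d=dict(np.load("pics/ac_scene.npz"));c=d["color"][:,:,::-1]
show("acS",c[150:210,320:390],10)
E
```

```text
t 43.6 tcp [0.5554 0.135  0.1618] yaxis [ 0.106  0.994 -0.   ] q [ 0.15  0.1   1.65 -0.    1.39 -1.32] F [ 1.4 -0.5 -0.1] op 0.0317
wrist campos [0.477 0.143 0.314] axis [ 0.28  -0.03  -0.959]
scene campos [ 0.982 -0.914  0.88 ] axis [-0.417  0.695 -0.586]
215 [5.966e-01 1.299e-01 1.000e-04]
223 [0.5453 0.1355 0.1489]
231 [0.5494 0.1351 0.1507]
239 [0.5541 0.1346 0.152 ]
247 [0.5589 0.1341 0.1534]
255 [0.5637 0.1336 0.1547]
263 [0.5685 0.1331 0.156 ]
271 [0.5732 0.1326 0.1574]
279 [0.5786 0.132  0.1588]
```

View pics/acS.png

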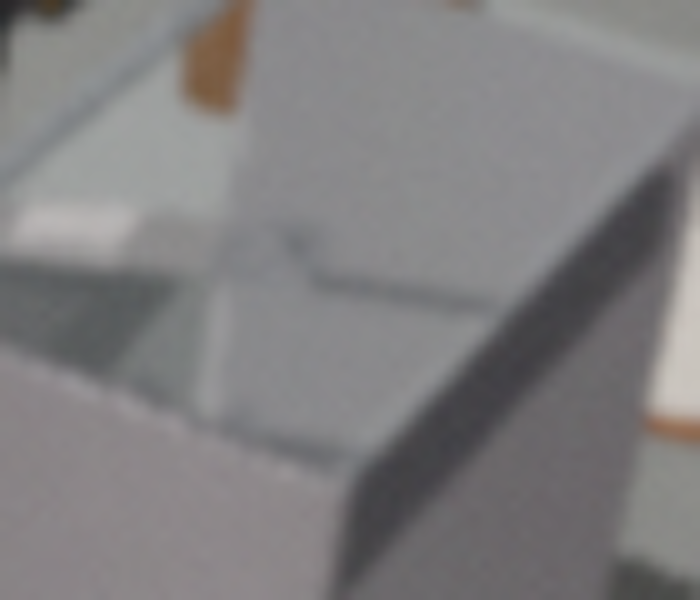

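Tilting as before (about 16°), loop still around the tip. Continue.

Emit:
play_rows([
  [[1,0.003,-0.0003,-0.0076,0],[1,0.0057,-0.0005,-0.015,0],[1,0.0087,-0.0008,-0.0222,0],[1,0.012,-0.0012,-0.0293,0],[1,0.0158,-0.0016,-0.0362,0],[1,0.02,-0.002,-0.0429,0],[1,0.0243,-0.0025,-0.0494,0],[1,0.029,-0.003,-0.0556,0]],
])

```text
t: 44.5
tool_pos: [0.5848, 0.132, 0.1064]
orientation: [0.166, 3.137, 0.0]
force: [1.9, -0.4, 0.8]
opening: 0.032
```

Emit:
play_rows([
  [[1,0.002,-0.0002,-0.002,0],[1,0.002,-0.0002,-0.0036,0],[1,0.003,-0.0003,-0.0026,0],[1,0.003,-0.0003,-0.0026,0]],
])

```text
t: 44.9
tool_pos: [0.587, 0.1318, 0.1043]
orientation: [-0.166, -3.136, 0.0]
force: [0.4, 0.4, -0.0]
opening: 0.0316
```

```bash
python3 look.py ad wrist scene
python3 - <<'E'
from h import *
d=dict(np.load("pics/ad_wrist.npz"));W=world("wrist",d)
for v in range(223,288,8): print(v,np.median(W[v-1:v+2,250:262].reshape(-1,3),0).round(4))
d=dict(np.load("pics/ad_scene.npz"));c=d["color"][:,:,::-1]
show("adS",c[150:210,320:390],10)
E
```

```text
t 44.9 tcp [0.587  0.1318 0.1043] yaxis [ 0.106  0.994 -0.   ] q [ 0.14  0.23  1.62  0.    1.3  -1.33] F [ 0.4  0.4 -0. ] op 0.0316
wrist campos [0.508 0.14  0.257] axis [ 0.28 -0.03 -0.96]
scene campos [ 0.982 -0.914  0.88 ] axis [-0.417  0.695 -0.586]
223 [6.142e-01 1.283e-01 3.000e-04]
231 [0.5826 0.1317 0.0895]
239 [0.5863 0.1313 0.093 ]
247 [0.5904 0.1309 0.0962]
255 [0.594  0.1305 0.0995]
263 [0.5978 0.1301 0.1024]
271 [0.6017 0.1297 0.1056]
279 [0.6052 0.1293 0.1085]
287 [0.5557 0.1346 0.1883]
```

View pics/adS.png

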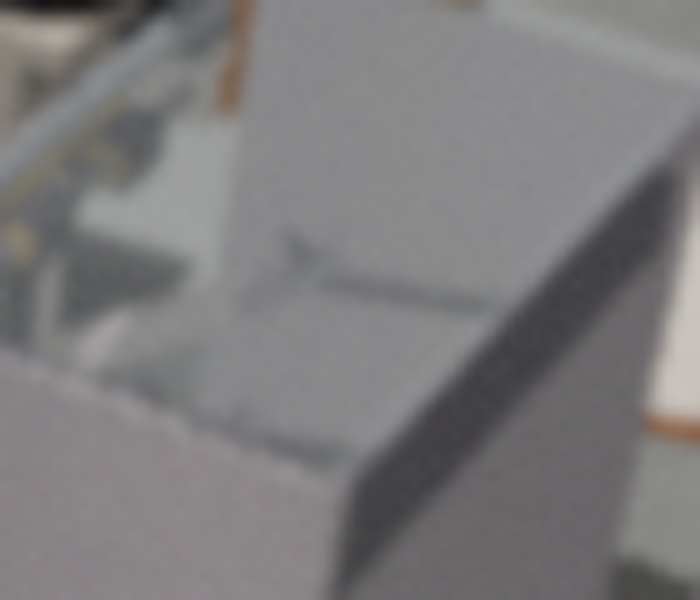

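Loop is threaded on the hook at ~40°. Release and retreat.

Emit:
play_rows([
  [[1,0,0,0,0],[0.0,0,0,0,0],[0.0,0,0,0,0],[0.0,0,0,0,0],[0.0,-0.01,0.001,0,0],[0.0,-0.03,0.003,0,0],[0.0,-0.06,0.006,0,0],[0.0,-0.1,0.01,0.01,0]],
])

```text
t: 45.8
tool_pos: [0.4854, 0.1415, 0.113]
orientation: [-0.167, -3.135, 0.001]
force: [-0.6, -0.4, 0.2]
opening: 0.0464
```

Emit:
play_rows([
  [[0,-0.03,-0.01,0.04,0],[0,-0.03,-0.03,0.09,0],[0,-0.03,-0.05,0.14,0],[0,-0.03,-0.06,0.19,0],[0,-0.03,-0.065,0.23,0],[0,-0.02,-0.065,0.26,0],[0,0.0,-0.065,0.28,0],[0,0.03,-0.065,0.28,0]],
])

```text
t: 46.6
tool_pos: [0.5181, 0.077, 0.3994]
orientation: [0.165, 3.13, 0.001]
force: [0.9, -0.2, 0.7]
opening: 0.0464
```

Emit:
play_rows([
  [[-1,0.02,0,0.02,0],[-1,0.04,0,0.02,0],[-1,0.06,0,0.02,0],[-1,0.07,0,0.02,0],[-1,0.07,0,0.02,0],[-1,0.07,0,0.02,0],[-1,0.07,0,0.02,0]],
])

```text
t: 47.3
tool_pos: [0.5866, 0.0769, 0.4147]
orientation: [0.166, 3.137, 0.0]
force: [-0.8, 0.2, -0.3]
opening: 0.0924
```

```bash
python3 look.py ae wrist
python3 - <<'E'
from h import *
d=dict(np.load("pics/ae_wrist.npz"));c=d["color"][:,:,::-1]
show("aez",c[150:290,130:400],2.9)
E
```

```text
t 47.3 tcp [0.5866 0.0769 0.4147] yaxis [0.105 0.994 0.   ] q [ 0.04  0.11  1.18 -0.    1.85 -1.42] F [-0.8  0.2 -0.3] op 0.0924
wrist campos [0.508 0.085 0.567] axis [ 0.281 -0.03  -0.959]
```

View pics/aez.png

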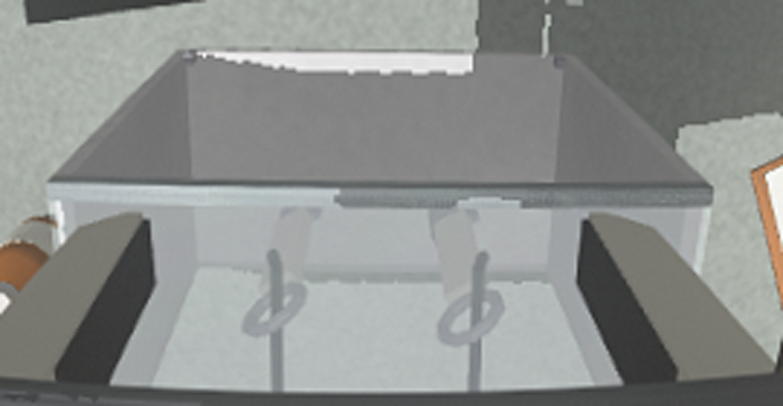

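Emit:
play_rows([
  [[-1,0,0,0,0],[-1,0,0,0,0],[-1,0,0,0,0],[-1,0,0,0,0],[-1,0,0,0,0],[-1,0,0,0,0],[-1,0,0,0,0],[-1,0,0,0,0]],
])

```text
t: 48.15
tool_pos: [0.5874, 0.0768, 0.4143]
orientation: [-0.166, -3.137, -0.0]
force: [0.0, 0.5, 0.5]
opening: 0.0931
```

Emit:
play_rows([
  [[-1,0,0,0,0],[-1,0,0,0,0],[-1,0,0,0,0],[-1,0,0,0,0],[-1,0,0,0,0],[-1,0,0,0,0],[-1,0,0,0,0],[-1,0,0,0,0]],
])

```text
t: 48.95
tool_pos: [0.5874, 0.0768, 0.4143]
orientation: [0.166, 3.137, 0.0]
force: [0.5, -0.1, -0.3]
opening: 0.0925
```

```bash
python3 look.py af wrist
python3 - <<'E'
from h import *
d=dict(np.load("pics/af_wrist.npz"));c=d["color"][:,:,::-1]
e=dict(np.load("pics/ae_wrist.npz"))["color"][:,:,::-1]
show("afz",c[150:290,130:400],2.9); print(np.abs(c[200:285,200:320].astype(int)-e[200:285,200:320]).max())
W=world("wrist",d)
for u,v in [(230,224),(225,250),(230,233),(285,240),(283,227),(297,245)]: print(u,v,W[v,u].round(4))
E
```

```text
t 48.95 tcp [0.5874 0.0768 0.4143] yaxis [0.106 0.994 0.   ] q [ 0.04  0.11  1.18  0.    1.85 -1.42] F [ 0.5 -0.1 -0.3] op 0.0925
wrist campos [0.509 0.085 0.567] axis [ 0.28  -0.03  -0.959]
105
230 224 [0.6346 0.0421 0.2578]
225 250 [0.6668 0.0317 0.258 ]
230 233 [0.646  0.0405 0.2571]
285 240 [0.6606 0.1023 0.2592]
283 227 [0.6441 0.1012 0.2589]
297 245 [0.6688 0.1159 0.2591]
```

View pics/afz.png

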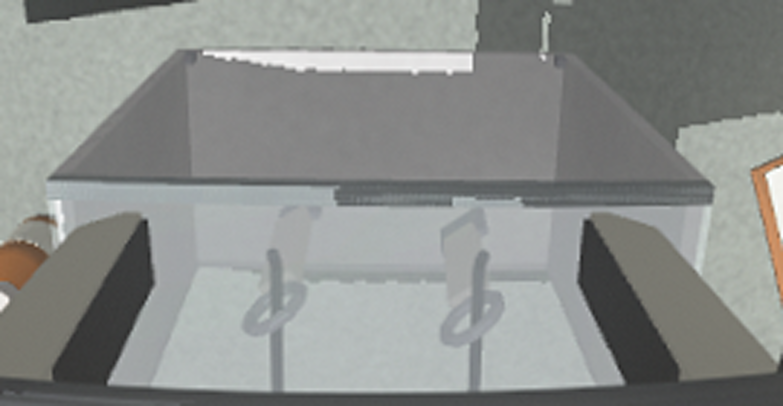

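Emit:
play_rows([
  [[-1,-0.03,-0.04,0,0],[-1,-0.06,-0.08,0,0.05],[-1,-0.09,-0.12,0,0.1],[-1,-0.12,-0.16,0,0.15],[-1,-0.15,-0.2,0,0.2],[-1,-0.18,-0.24,0,0.25],[-1,-0.19,-0.28,0,0.3],[-1,-0.19,-0.32,0,0.3]],
])

```text
t: 49.8
tool_pos: [0.3959, -0.2448, 0.4155]
orientation: [-0.306, 3.125, -0.003]
force: [0.8, 0.5, 0.9]
opening: 0.0927
```

Emit:
play_rows([
  [[-1,0,-0.03,0,0],[-1,0,-0.045,0,0],[-1,0,-0.045,0,0],[-1,0,-0.045,0,0],[-1,0,-0.045,0,0],[-1,0,-0.045,0,0],[-1,0,-0.045,0,0]],
])

```text
t: 50.5
tool_pos: [0.3977, -0.2874, 0.4147]
orientation: [-0.307, 3.126, -0.001]
force: [-0.4, 0.1, -0.2]
opening: 0.0929
```

```bash
python3 look.py ag wrist scene top
python3 - <<'E'
from h import *
d=dict(np.load("pics/ag_wrist.npz"));W=world("wrist",d)
h=np.radians(12.1);X=np.array([np.cos(h),np.sin(h),0])
for m in [(.4994,-.2854),(.5247,-.4027)]:
  print([W[v,u,2].round(4) for u,v in proj("wrist",d,[np.array([*m,.057])+a*X for a in (-.06,-.03,0,.02,.06)]).round().astype(int)])
d=dict(np.load("pics/ag_scene.npz"));c=d["color"][:,:,::-1]
show("agS",c[130:230,280:400],6)
d=dict(np.load("pics/ag_top.npz"));c=d["color"][:,:,::-1]
show("agT",c[85:175,165:275],7)
E
```

```text
t 50.5 tcp [ 0.3977 -0.2874  0.4147] yaxis [-0.194  0.981 -0.   ] q [-0.73 -0.17  1.45  0.    1.85 -2.5 ] F [-0.4  0.1 -0.2] op 0.0929
wrist campos [ 0.32  -0.303  0.567] axis [ 0.277  0.054 -0.959]
scene campos [ 0.982 -0.914  0.88 ] axis [-0.417  0.695 -0.586]
top campos [ 0.244 -0.041  1.401] axis [ 0.182 -0.012 -0.983]
[np.float64(0.0579), np.float64(0.0553), np.float64(0.0572), np.float64(0.0571), np.float64(0.0568)]
[np.float64(0.0579), np.float64(0.0573), np.float64(0.0582), np.float64(0.0555), np.float64(0.0568)]
```

View pics/ag_wrist.png

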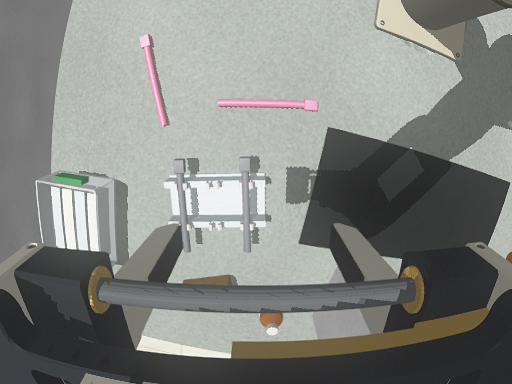

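View pics/agS.png

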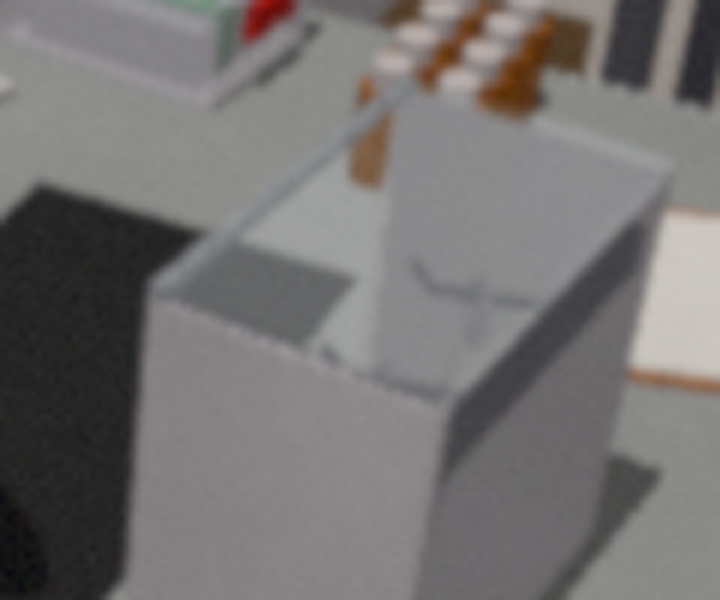

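View pics/agT.png

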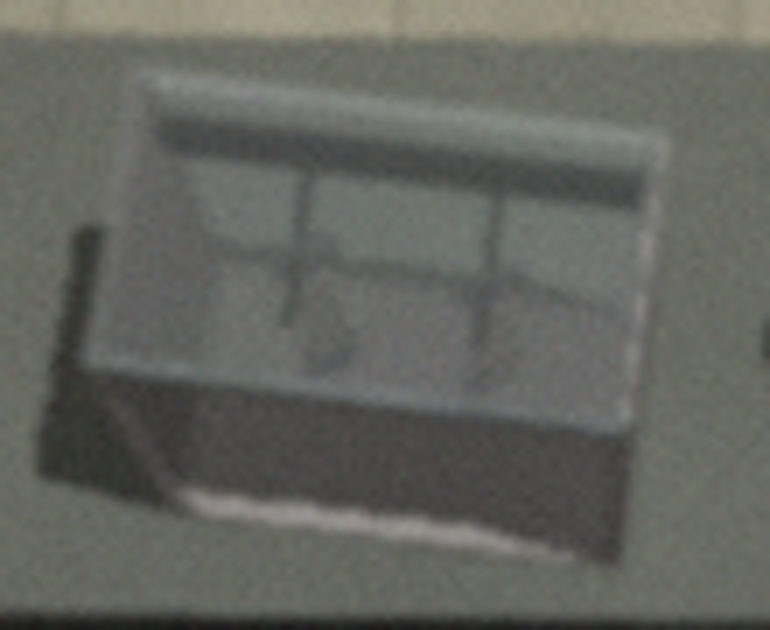

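View pics/ag_top.png

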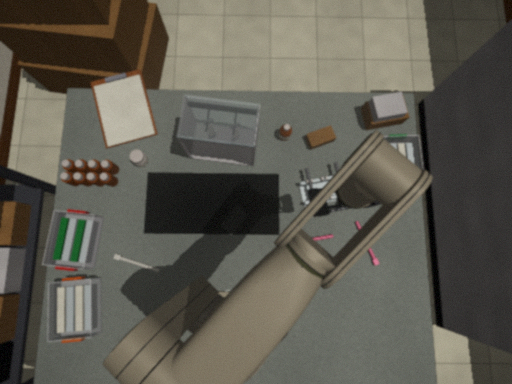

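Emit:
play_rows([
  [[-1,0,0,0,0],[-1,0,0,0,0],[-1,0,0,0,0],[-1,0,0,0,0],[-1,0,0,0,0],[-1,0,0,0,0],[-1,0,0,0,0],[-1,0,0,0,0]],
])

```text
t: 51.45
tool_pos: [0.3974, -0.2883, 0.4143]
orientation: [-0.305, 3.127, -0.0]
force: [-0.2, -0.4, 0.2]
opening: 0.0928
```

Emit:
play_rows([
  [[-1,0,0,0,0],[-1,0,0,0,0],[-1,0,0,0,0],[-1,0,0,0,0],[-1,0,0,0,0],[-1,0,0,0,0],[-1,0,0,0,0],[-1,0,0,0,0]],
])

```text
t: 52.25
tool_pos: [0.3974, -0.2882, 0.4143]
orientation: [-0.305, 3.127, -0.0]
force: [0.3, -0.5, -0.5]
opening: 0.0934
```

Emit:
play_rows([
  [[-1,0,0,0,0],[-1,0,0,0,0],[-1,0,0,0,0],[-1,0,0,0,0],[-1,0,0,0,0],[-1,0,0,0,0],[-1,0,0,0,0],[-1,0,0,0,0]],
])

```text
t: 53.05
tool_pos: [0.3974, -0.2882, 0.4143]
orientation: [-0.305, 3.127, 0.0]
force: [-0.8, 0.2, -0.5]
opening: 0.093
```

Emit:
play_rows([
  [[-1,0,0,0,0],[-1,0,0,0,0],[-1,0,0,0,0],[-1,0,0,0,0],[-1,0,0,0,0],[-1,0,0,0,0],[-1,0,0,0,0],[-1,0,0,0,0]],
])

```text
t: 53.85
tool_pos: [0.3974, -0.2882, 0.4143]
orientation: [0.305, -3.127, -0.0]
force: [-0.7, -0.7, 0.6]
opening: 0.093
```

Emit:
play_rows([
  [[-1,0.02,0.04,0,-0.05],[-1,0.05,0.08,0,-0.1],[-1,0.08,0.12,0,-0.15],[-1,0.11,0.16,0,-0.2],[-1,0.14,0.2,0,-0.25],[-1,0.17,0.24,0,-0.3],[-1,0.19,0.28,0,-0.3],[-1,0.19,0.32,0,-0.3]],
])

```text
t: 54.65
tool_pos: [0.5887, 0.0337, 0.4126]
orientation: [-0.166, -3.135, -0.0]
force: [0.4, 0.4, 0.3]
opening: 0.0932
```

Emit:
play_rows([
  [[-1,0,0.04,0,0],[-1,0,0.045,0,0],[-1,0,0.045,0,0],[-1,0,0.045,0,0],[-1,0,0.045,0,0],[-1,0,0.045,0,0]],
])

```text
t: 55.25
tool_pos: [0.5874, 0.0754, 0.4144]
orientation: [0.169, 3.137, -0.0]
force: [0.1, -0.9, -0.0]
opening: 0.0928
```

```bash
python3 look.py ah wrist
python3 - <<'E'
from h import *
d=dict(np.load("pics/ah_wrist.npz"));c=d["color"][:,:,::-1]
show("ahz",c[150:290,130:400],2.9)
E
```

```text
t 55.25 tcp [0.5874 0.0754 0.4144] yaxis [ 0.107  0.994 -0.   ] q [ 0.04  0.11  1.18 -0.    1.85 -1.42] F [ 0.1 -0.9 -0. ] op 0.0928
wrist campos [0.509 0.084 0.567] axis [ 0.281 -0.031 -0.959]
```

View pics/ahz.png

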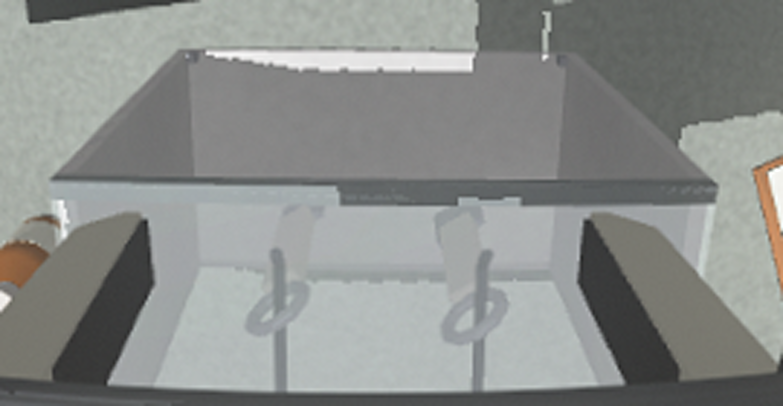

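Emit:
play_rows([
  [[-1,0,0,0,0],[-1,0,0,0,0],[-1,0,0,0,0],[-1,0,0,0,0],[-1,0,0,0,0]],
])

```text
t: 55.8
tool_pos: [0.5874, 0.0768, 0.4143]
orientation: [-0.166, -3.137, 0.0]
force: [0.3, 0.8, 0.0]
opening: 0.0931
```

```bash
python3 look.py ai wrist
python3 - <<'E'
from h import *
d=dict(np.load("pics/ai_wrist.npz"));c=d["color"][:,:,::-1]
e=dict(np.load("pics/ah_wrist.npz"))["color"][:,:,::-1]
df=np.abs(c.astype(int)-e).max(2)[200:285,190:330]; print(df.max(),(df>25).sum())
show("aiz",c[150:290,130:400],2.9)
E
```

```text
t 55.8 tcp [0.5874 0.0768 0.4143] yaxis [ 0.105  0.994 -0.   ] q [ 0.04  0.11  1.18 -0.    1.85 -1.42] F [0.3 0.8 0. ] op 0.0931
wrist campos [0.509 0.085 0.567] axis [ 0.28  -0.03  -0.959]
110 1011
```

View pics/aiz.png

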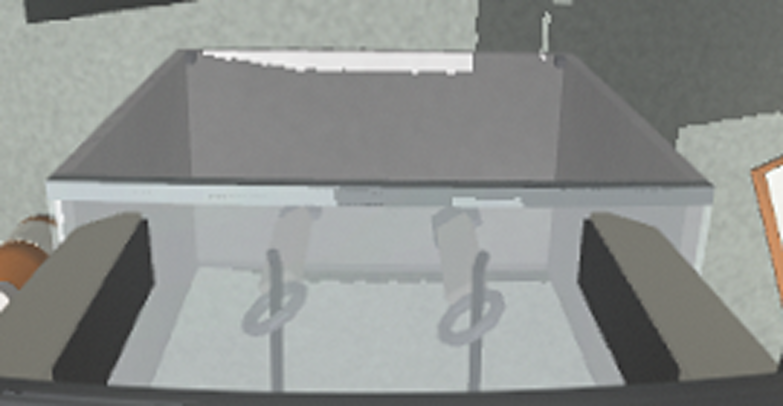

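Emit:
play_rows([
  [[-1,0,0,0,0],[-1,0,0,0,0],[-1,0,0,0,0],[-1,0,0,0,0],[-1,0,0,0,0],[-1,0,0,0,0],[-1,0,0,0,0],[-1,0,0,0,0]],
])

```text
t: 56.65
tool_pos: [0.5874, 0.0768, 0.4143]
orientation: [-0.166, -3.137, 0.0]
force: [0.1, 0.0, -0.0]
opening: 0.0931
```

```bash
python3 look.py aj wrist
python3 - <<'E'
from h import *
d=dict(np.load("pics/aj_wrist.npz"));c=d["color"][:,:,::-1]
e=dict(np.load("pics/ai_wrist.npz"))["color"][:,:,::-1]
df=np.abs(c.astype(int)-e).max(2)[200:285,190:330]; print(df.max(),(df>25).sum())
u=np.array([.9944,-.1058,0])
for B in [(.7008,.1199,.185),(.6902,.0204,.185)]:
  for a in (0,.02,.03,.04):
    P=np.array(B)+a*u+[0,0,.225*a-.01]
    print(a,((proj("wrist",d,[P,P-[0,0,.022],P-[0,0,.11],P-[0,0,.147]])-[130,150]+.5)*2.9).round(0).tolist())
E
```

```text
t 56.65 tcp [0.5874 0.0768 0.4143] yaxis [ 0.106  0.994 -0.   ] q [ 0.04  0.11  1.18 -0.    1.85 -1.42] F [ 0.1  0.  -0. ] op 0.0931
wrist campos [0.509 0.085 0.567] axis [ 0.28  -0.03  -0.959]
34 12
0 [[476.0, 257.0], [471.0, 239.0], [455.0, 181.0], [449.0, 162.0]]
0.02 [[475.0, 296.0], [470.0, 277.0], [454.0, 214.0], [449.0, 192.0]]
0.03 [[474.0, 316.0], [470.0, 295.0], [454.0, 230.0], [449.0, 208.0]]
0.04 [[474.0, 334.0], [469.0, 314.0], [454.0, 246.0], [449.0, 223.0]]
0 [[277.0, 258.0], [281.0, 240.0], [294.0, 181.0], [299.0, 162.0]]
0.02 [[278.0, 297.0], [282.0, 277.0], [294.0, 214.0], [299.0, 192.0]]
0.03 [[278.0, 316.0], [282.0, 296.0], [295.0, 230.0], [299.0, 208.0]]
0.04 [[279.0, 335.0], [283.0, 314.0], [295.0, 246.0], [299.0, 223.0]]
```

Emit:
play_rows([
  [[-1,0,0,0,0],[-1,0,0,0,0],[-1,0,0,0,0],[-1,0,0,0,0],[-1,0,0,0,0],[-1,0,0,0,0],[-1,0,0,0,0],[-1,0,0,0,0]],
])

```text
t: 57.5
tool_pos: [0.5874, 0.0768, 0.4143]
orientation: [-0.166, -3.137, -0.0]
force: [0.3, -0.3, 0.3]
opening: 0.0927
```

Emit:
play_rows([
  [[-1,0,0,0,0],[-1,0,0,0,0],[-1,0,0,0,0],[-1,0,0,0,0],[-1,0,0,0,0],[-1,0,0,0,0],[-1,0,0,0,0],[-1,0,0,0,0]],
])

```text
t: 58.3
tool_pos: [0.5874, 0.0768, 0.4143]
orientation: [0.166, 3.137, -0.0]
force: [0.4, 0.2, 0.7]
opening: 0.0932
```

Emit:
play_rows([
  [[-1,0,0,0,0],[-1,0,0,0,0],[-1,0,0,0,0],[-1,0,0,0,0],[-1,0,0,0,0],[-1,0,0,0,0],[-1,0,0,0,0],[-1,0,0,0,0]],
])

```text
t: 59.1
tool_pos: [0.5874, 0.0768, 0.4143]
orientation: [0.166, 3.137, -0.0]
force: [-0.6, 0.2, 0.5]
opening: 0.0932
```

```bash
python3 look.py ak wrist scene
python3 - <<'E'
from h import *
d=dict(np.load("pics/ak_wrist.npz"));c=d["color"][:,:,::-1]
e=dict(np.load("pics/aj_wrist.npz"))["color"][:,:,::-1]
df=np.abs(c.astype(int)-e).max(2)[200:285,190:330]; print(df.max(),(df>25).sum())
E
```

```text
t 59.1 tcp [0.5874 0.0768 0.4143] yaxis [ 0.106  0.994 -0.   ] q [ 0.04  0.11  1.18 -0.    1.85 -1.42] F [-0.6  0.2  0.5] op 0.0932
wrist campos [0.509 0.085 0.567] axis [ 0.28  -0.03  -0.959]
scene campos [ 0.982 -0.914  0.88 ] axis [-0.417  0.695 -0.586]
62 715
```

View pics/ak_scene.png

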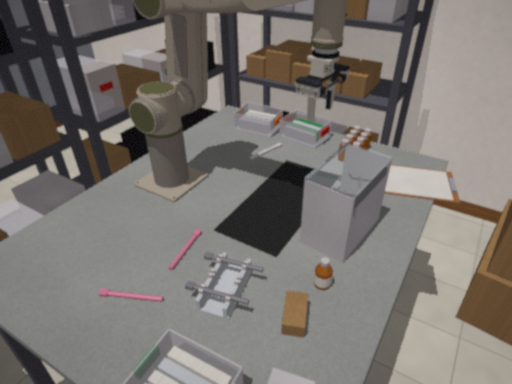

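Run:
```python
from h import *
a=dict(np.load("pics/aj_wrist.npz"))["color"][:,:,::-1];b=dict(np.load("pics/ak_wrist.npz"))["color"][:,:,::-1]
df=np.abs(a.astype(int)-b).max(2).astype(np.uint8)
print((df>25).sum())
z=lambda i:cv2.resize(i[195:290,185:335],None,fx=2.6,fy=2.6,interpolation=cv2.INTER_CUBIC)
show("cmp",np.vstack([np.hstack([z(a),z(b)]),np.hstack([z(cv2.cvtColor(np.minimum(df,85)*3,cv2.COLOR_GRAY2BGR)),z(b)])]))
```

```text
856
```

View pics/cmp.png

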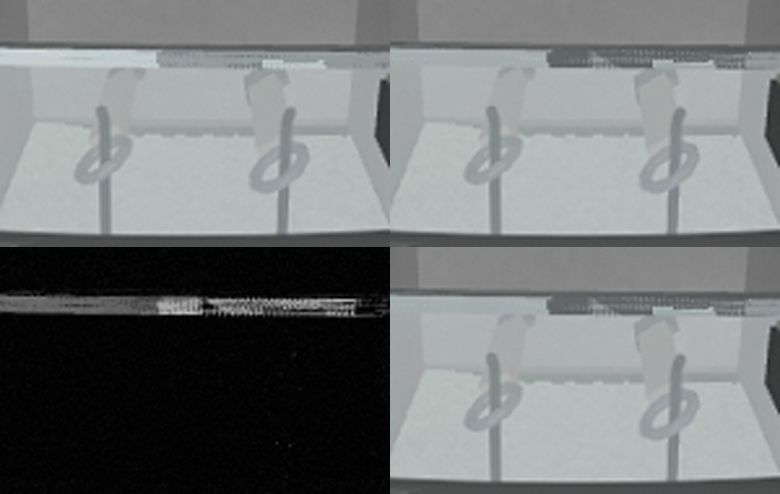

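```bash
python3 -c "
from plant import robot
print(robot.close_job())"
```

```text
the job is handed in; nothing more can be done
None
```

I handed the job in at about 59 s with all four tools put away. There were only two grey rods, and the mat was empty at the end.

- **Rods:** They are pressed into places 1 and 3 of the clip rack. My last depth readings along both shafts gave tops at about 57 mm, the fully-home height. Both block ends are outside the clips.
- **Spatulas:** One hangs from each hook, blade down. I gripped each by the blade, threaded its loop over the hook tip, and lowered it to about 40° before letting go. I tried the first one by the handle, then put it back on the mat and regripped it by the blade so it would swing less.
- **Stillness:** Two wrist pictures about 2.5 s apart showed both spatulas still. The only change was a flicker along the clear roof's edge, which made the raw pixel check read high until I viewed the pictures.
- **Less than ideal:** Both loops rest about 30 mm behind the lowest bend, on the gently rising wire, instead of right in the bend. They still hang clear of the back wall.
- **Everything else:** The bottle, jar, carton and the pink and white look-alikes were not touched. I noticed no knocked item.

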